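Prop the calibration guard open and run the trim knob to its stop

TASK

Swing the orange spring guard of the calibration unit up and over, and lay the red-handled prop pin across the two rests behind the knob, so that the pin alone holds the guard open. Then turn the black trim knob clockwise until it comes up firmly against its sprung stop, without straining the stop, and let go, leaving the guard propped. Be gentle with the unit and do not disturb the spool, the relay or the terminal strip.

Things in the scene. Friction and masses are not known exactly. Their poses are not given: they have to be found in the camera images.
- cal_unit: grey calibration unit fixed to the bench, 130 (x) x 104 (y) x 40 mm; origin under its centre, x away from the robot, z up. Knob axis at x -10, y 0. Behind the knob two grey brackets (6 mm thick, y = +-39 mm) carry the guard's hinge (x +30, z 83 mm) and, on top, a dark open rest each. Pressing the pin on the unit or guard with more than 25 N damages it
- guard (a joint): opening angle of the orange flip guard: 0 shut (level over the knob), 1.57 upright, 2.36 leaning on the pin in the rests, 2.75 fully back. A light spring shuts it from any angle (about 0.06 N m when shut, 0.1 N m at 2.4 rad), so it falls shut when let go
- guard_hinge (a point): point on the guard's hinge axis at mid width; the axis is the unit's y. The guard is a flat plate, 64 mm wide, 4 mm thick, mid-plane through the hinge axis, reaching 68 mm from it (towards the unit's -x when shut). Shut, its smooth underside is 41 mm above the unit's top panel, open in front and at the sides
- guard_lip (a point): middle of the guard's front edge, 68 mm from the hinge, moving with the guard. When shut, the front 14 mm stand out beyond the knob even when that points straight at the lip, so the pin's rod can go under the lip from the front
- pin_rest (a point): place of the pin's axis at mid width when it lies in the rests, along the unit's y: unit x 42.7, z 105.6 mm. Each rest is an L lying back at 45 deg: front wall (13 mm up the slope from this point) and a 21 mm floor square to it, open to +x and +z. Bring the pin down the slope from behind with the guard pushed past 2.4 rad; let go, the guard presses it on the front walls and it stays
- pin_grip (a point): loose prop pin, about 85 g, lying on the bench: centre of its red grip, 16 x 16 mm, 50 mm long along the pin's y. A bare steel rod, 10 mm thick, runs on along +y for 94 mm to a 16 mm collar, 6 mm long. z is up as it lies; this point is then 8 mm above the thin green mat
- pin_rod (a point): middle of the pin's bare rod, on its axis, 71 mm from the grip's centre. Seated, it is over the middle of the rests: collar beyond one bracket, grip beyond the other, some 5 mm of play each way
- knob_grip (a point): black bar knob with a vertical axis: point on the axis 27 mm above the unit's panel (67 mm above the bench), a good height to grip. Bar 26 mm long (point x), 12 mm wide (point y), 6 to 36 mm above the panel; under it a disc of radius 18 mm, 3 mm thick. White pointer at the -x end. Light friction (0.025 N m); stays where it is left
- knob_pointer (a point): white pointer end of the knob, 13 mm from its axis, top edge. It starts roughly towards the robot (up to 1.1 rad either side); the stop comes after 0.5 to 1.25 rad of clockwise turn (seen from above), somewhere in the white band on the panel (0.2 to 0.7 rad clockwise from the unit's -x direction). It cannot be seen, only felt
- stop_spring (a joint): how far the knob has pushed its sprung stop (rad): 0 until the knob meets the stop with more than 0.06 N m, then 1.2 N m more per rad. From 0.08 rad (0.16 N m), kept 0.2 s, the knob counts as firmly home; beyond 0.22 rad (0.32 N m) the stop is strained and spoilt. Springs back to 0 when the knob is let go
- solder_spool: bystander: wire spool standing on the bench, 50 mm across, 26 mm high; origin under its centre
- spare_relay: bystander: black relay block 45 x 60 x 27 mm; origin under its centre
- terminal_strip: bystander: white terminal strip 20 x 52 x 17 mm; origin under its centre
- prop_pin: the whole prop pin; origin under the centre of its grip, axes as for the grip

How it is judged:
By the outcome, as a careful person would: the job done as asked, in the order asked, and still so for the second after the job is handed in, with the robot touching nothing.
It also fails if it takes over 72 s, if anything falls off the work surface, if the arm or the gripper's body presses on something with over 40 N, if the wrist force passes 120 N, or if a joint passes its speed limit or range.

ROBOT

A 7-joint arm with a two-finger parallel gripper is mounted at the origin on a cart in front of the work surface, level with it; the furniture and walls round the work are solid. World frame = base frame: x ahead of the robot, y to its left, z up, the work surface at z = 0. Lengths are in mm, angles in rad, forces in N, time in s.
With the tool pointing down it reaches from about 425 to 1025 mm from the base axis. Payload 9.4 kg.
Tool frame: the origin (TCP) lies midway between the tips of the shut fingers; the grasp point (between the pads) lies 19 mm behind it; y points along the fingers, z is the direction in which the jaws open and shut, and the axes are right-handed (so a half turn about y gives the same grasp; the last joint's range is limited). The gripper opens to 85 mm and grips with 20 to 120 N. Pads are 22 mm wide; open, the fingers measure 114 mm over their backs; the gripper's body (76 mm by 85 mm) begins 54 mm behind the grasp point. The pads swing forward as they close: fully open they stand 13 mm farther back than shut.
Start: joints at [1.048, 0.599, -0.003, 1.599, 0.002, 0.943, -0.08], TCP at [312.596, -654.147, 231.275] pointing down, gripper open.
Joint ranges: [-2.57, 2.57], [-0.35, 1.97], [-1.29, 1.29], [0.11, 2.56], [-1.05, 4.19], [0.11, 1.86], [-2.63, 2.63]. Speed limits (rad/s): [2.22, 2.22, 3.01, 3.01, 3.14, 3.14, 3.14].

INTERFACE

Orientations are given as a rotation vector (axis times angle).
In Python, from rig import ctrl gives the robot as it stands.
- The arm moves only by the tool send_rows, never from a script. Its argument "deltas" is a list of rows, each an object of numbers: "x", "y", "z": the shift along the tool's x, y, z in m; "yaw": the turn about the tool's y in rad; "claw": the opening in per cent of the stroke, from 0 (shut) to 100 (fully open). A call has 1 to 5 rows; each row shifts and turns the commanded pose from where the row before left it, along the tool's axes as they then stand; what a row does not reach is not made up. A row lasts 1/8 s, in which the tool goes at most 62.5 mm and 10.7 degrees, less where a joint would pass 70% of its speed; a pose out of reach is approached as far as the arm can. A call with a gripper value outside its range is refused whole. The fingers move at their own pace and stop on an object; "grip_force" is the grip in N (left out, the last holds). Time passes only in rows, so rows that do not move let the fingers close. It gives the time, the measured TCP pose, the force and the opening at its end, in the units of the state.
- ctrl.read_state(): the state, without advancing time (a new reading comes with each control period).
- ctrl.snapshot(name): name is "side" or "top"; returns a dict with "img" (400x640x3 uint8, blue, green, red), "fx", "fy", "cx", "cy" (pixels), "xyz" and "rotation" of the camera in the world. Camera axes: x right, y up, looking along -z (the intrinsics and any distortion apply to the point x, -y, -z); pixel columns grow to the right and rows downward; lengths in mm; the calibration is good to about 2 mm. A picture is of the moment at which its call begins. There is no depth.
- ctrl.close_job(): hands the job in, once; it reports no verdict.
Trained networks look in the newest picture that a camera, given by its name, has taken for a name from the list of things; names that differ only in an ending like _2 or _b are one class to them, and where a whole thing is asked for, a point or a joint stands for the part that bears it (a point fixed in the world has none). Each returns a list of dicts, best first, with "confidence" (0 to 1); they miss things now and then, are a little off and sometimes report something else, mostly with a low value. They report only what shows in the picture. A call takes as long as a camera call.
- ctrl.boxes_of(camera, thing): "location" ([x, y, z] in mm, in world coordinates, good to about 4 mm: the middle of the surface that is visible of it).
- ctrl.trace(camera, thing): "mask" (400x640 bool, what is visible of it).
The state is a dict: "t": time; "joints": joint angles; "joint_velocities": joint speeds; "tau": joint torques, N m; "tcp_pos": TCP position; "ee_rot": TCP orientation; "ft_force": force on the tool from outside, world axes, zero at the start; "torque": the same for the moment, N m; "finger_gap": finger opening in mm.
Only numpy, scipy, OpenCV 4.12 (cv2) and the standard library are available. Lean on these libraries where they do the work, as an engineer would, in place of code of your own. Each camera call takes 0.05 s, during which the arm holds its last target.

## Working session

There is one attempt and no reset: what is moved stays moved. The work goes in short steps, Python scripts to look and compute and a tool call to move; the robot and the scene stay as the last step left them, time stands still between calls to the robot, and variables do not carry over. Pictures are saved under pics/ and viewed, and the job is handed in when it is done.

Besides the shell and the picture viewer there is one more tool, called as name(argument=value, ...), one argument or row to a line, values as JSON. send_rows: Moves the arm, as the interface text tells. Its arguments: {"type":"object","properties":{"deltas":{"type":"array"},"grip_force":{"type":"number"}},"required":["deltas"]}

```bash
ls; mkdir -p pics; python3 - <<'E'
from rig import ctrl
import cv2
s=ctrl.read_state(); print(s)
for n in ("side","top"):
    d=ctrl.snapshot(n); cv2.imwrite(f"pics/{n}0.png",d["img"]); print(n,d["fx"],d["fy"],d["cx"],d["cy"],d["xyz"],d["rotation"],[k for k in d])
    for th in ["cal_unit","guard_hinge","guard_lip","pin_rest","pin_grip","pin_rod","knob_grip","knob_pointer","solder_spool","spare_relay","terminal_strip","prop_pin"]:
        try: print(th,[(r["location"],r["confidence"]) for r in ctrl.boxes_of(n,th)[:2]])
        except Exception as e: print(th,e)
E
```

```text
pics
{'t': 0.0, 'joints': array([ 1.04829065,  0.60012354, -0.00255118,  1.60011773,  0.00179619,
        0.94291931, -0.07978126]), 'joint_velocities': array([-0.00015996,  0.00023892,  0.00105314,  0.00184627, -0.00045223,
       -0.00155209, -0.00014501]), 'tau': array([-1.45826081e-03, -7.76446724e+01,  1.56457689e+00, -2.58013380e+01,
        1.22709849e-02,  9.11852752e-03,  2.58580553e-05]), 'tcp_pos': array([ 312.3961495 , -653.72026017,  230.42233191]), 'ee_rot': array([-0.44810559,  1.9759164 , -1.97289759]), 'ft_force': array([ 0.22494872,  1.26587641, -0.00936648]), 'torque': array([ 0.02744261, -0.00477355, -0.0072645 ]), 'finger_gap': 85.19725327015469}
side 370.3688136718362 370.3688136718362 321.1277380693254 204.01272735175877 [ 853.62461344 -553.36106371  823.31580243] [0.71179619 0.19395809 0.51050781] ['img', 'fx', 'fy', 'cx', 'cy', 'xyz', 'rotation']
cal_unit [([538.8, 101.3, 36.6], 0.72)]
guard_hinge [([534.5, 91.2, 42.1], 0.88)]
guard_lip [([515.1, 119.4, 86.0], 0.62)]
pin_rest [([539.8, 104.9, 40.0], 0.69), ([498.1, -284.4, 11.0], 0.18)]
pin_grip [([499.2, -28
[... 192 characters left out ...]
[608.2, -246.5, 11.2], 0.51)]
prop_pin [([502.8, -287.3, 13.6], 0.63)]
top 504.0006365070903 504.0006365070903 324.97054658140036 206.39353885499773 [ 446.37789298  -28.75754349 1382.69960342] [ 0.08193124 -0.05444864 -1.56299435] ['img', 'fx', 'fy', 'cx', 'cy', 'xyz', 'rotation']
cal_unit [([509.8, 117.0, 37.4], 0.57)]
guard_hinge [([511.3, 116.2, 42.4], 0.65)]
guard_lip [([509.2, 121.5, 85.0], 0.6)]
pin_rest [([514.3, 112.9, 40.9], 0.81)]
pin_grip [([494.6, -283.2, 13.2], 0.71)]
pin_rod [([494.2, -281.5, 13.7], 0.68)]
knob_grip []
knob_pointer []
solder_spool [([593.9, 260.3, 23.3], 0.67)]
spare_relay [([486.1, 281.9, 25.7], 0.55)]
terminal_strip []
prop_pin [([498.9, -282.9, 14.0], 0.75)]
```

View pics/side0.png

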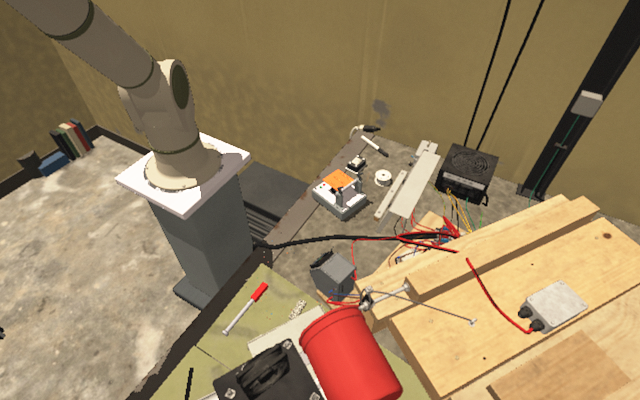

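View pics/top0.png

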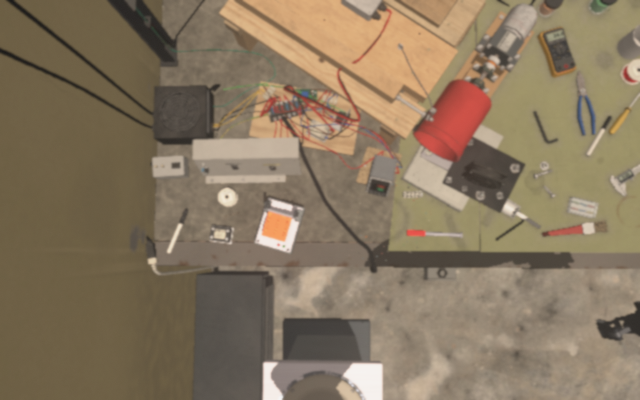

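```bash
python3 - <<'E'
import cv2
a=cv2.imread('pics/side0.png');b=cv2.imread('pics/top0.png')
cv2.imwrite('pics/zs.png',cv2.resize(a[100:250,130:330],None,fx=4,fy=4,interpolation=cv2.INTER_CUBIC))
cv2.imwrite('pics/zt.png',cv2.resize(b[130:230,190:330],None,fx=5,fy=5,interpolation=cv2.INTER_CUBIC))
E
```

```text
(no output)
```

View pics/zs.png

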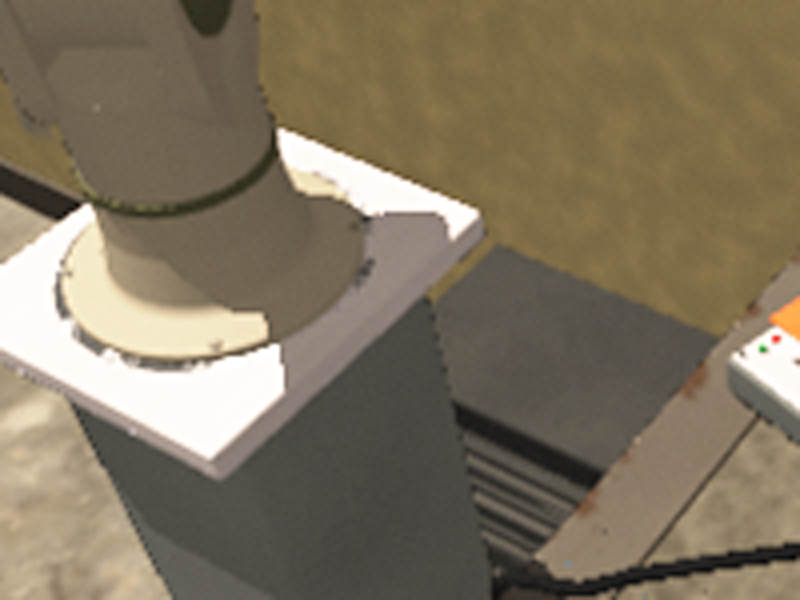

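View pics/zt.png

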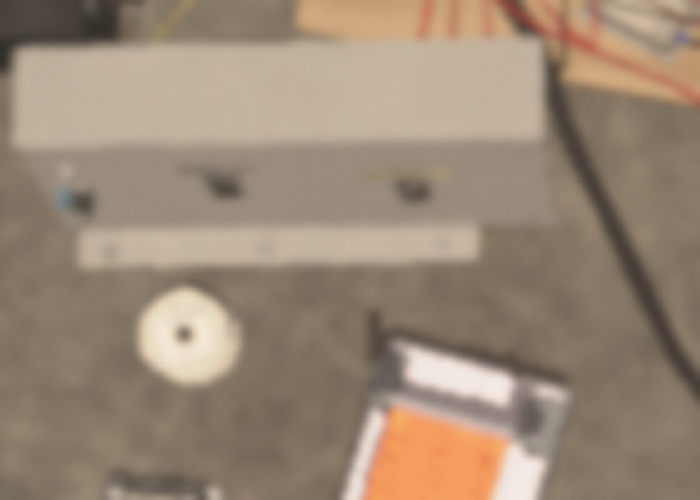

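```bash
cat > h.py <<'E'
import numpy as np, cv2
from scipy.spatial.transform import Rotation as R
CAMS={'side':(370.3688136718362,321.1277380693254,204.01272735175877,[853.62461344,-553.36106371,823.31580243],[0.71179619,0.19395809,0.51050781]),
'top':(504.0006365070903,324.97054658140036,206.39353885499773,[446.37789298,-28.75754349,1382.69960342],[0.08193124,-0.05444864,-1.56299435])}
def proj(c,p):
    f,cx,cy,t,r=CAMS[c]; q=(np.atleast_2d(p)-t)@R.from_rotvec(r).as_matrix()
    return np.c_[cx+f*q[:,0]/-q[:,2], cy+f*q[:,1]/q[:,2]]
def unproj(c,uv,z):
    f,cx,cy,t,r=CAMS[c]; uv=np.atleast_2d(uv)
    d=np.c_[(uv[:,0]-cx)/f,-(uv[:,1]-cy)/f,-np.ones(len(uv))]@R.from_rotvec(r).as_matrix().T
    return np.array(t)+d*((z-t[2])/d[:,2])[:,None]
def crop(img,x0,x1,y0,y1,k,name): cv2.imwrite('pics/'+name,cv2.resize(img[y0:y1,x0:x1],None,fx=k,fy=k,interpolation=cv2.INTER_CUBIC))
E
python3 - <<'E'
from h import *
a=cv2.imread('pics/side0.png');b=cv2.imread('pics/top0.png')
crop(a,300,400,120,230,5,'zs1.png')
crop(b,190,310,170,260,6,'zt1.png')
crop(b,360,500,140,260,5,'zt2.png')
crop(a,200,360,230,340,5,'zs2.png')
E
```

```text
(no output)
```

View pics/zs1.png

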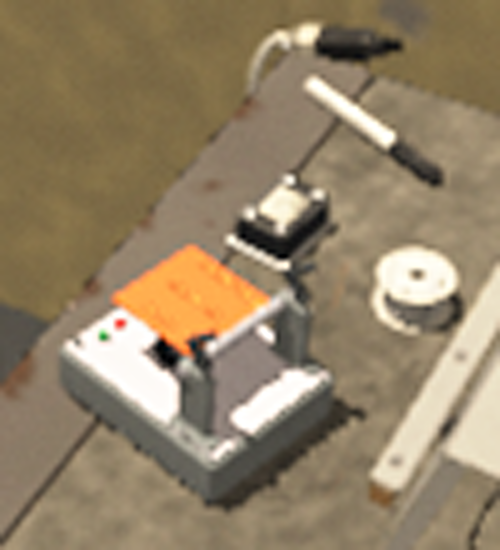

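View pics/zt1.png

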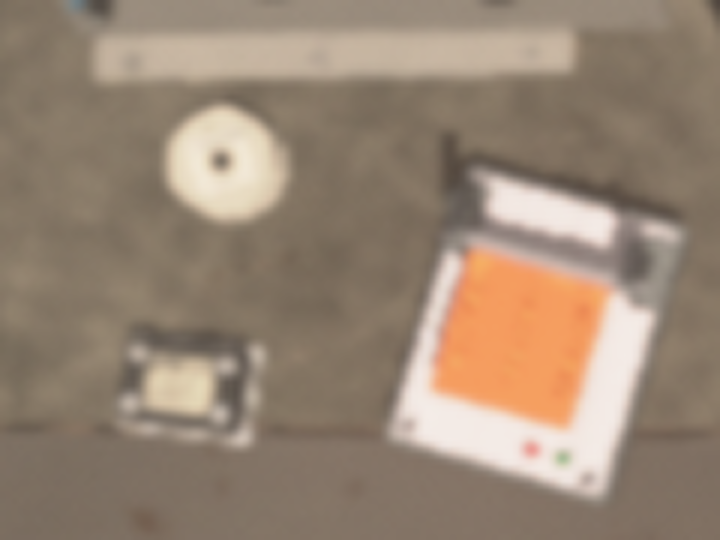

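View pics/zt2.png

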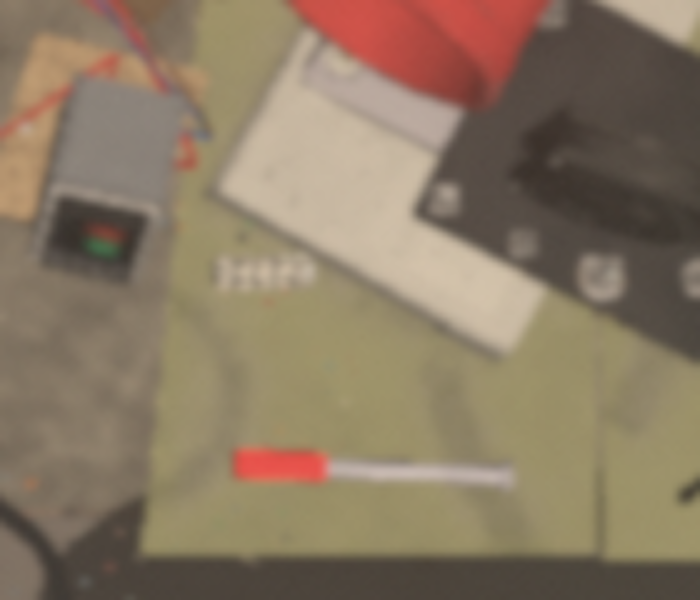

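View pics/zs2.png

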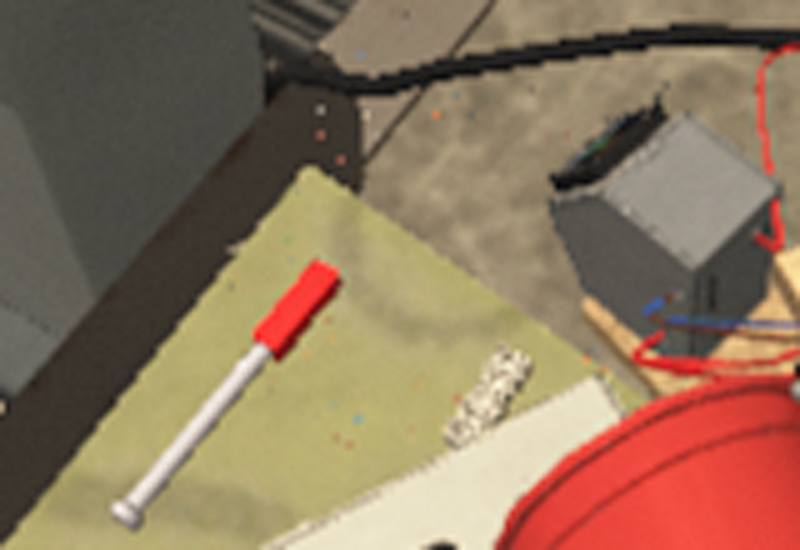

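```bash
python3 - <<'E'
from h import *
from scipy.optimize import least_squares
T=lambda u,v:(u/6+190,v/6+170); S=lambda u,v:(u/5+300,v/5+120)
obs=[('top',(-65,52,40),T(390,437)),('top',(-65,-52,40),T(605,497)),('top',(65,-52,40),T(685,232)),('top',(65,52,40),T(470,165)),
('top',(-38,32,85),T(432,390)),('top',(-38,-32,85),T(572,427)),
('side',(-38,-32,85),S(113,298)),('side',(-38,32,85),S(192,245)),('side',(-65,-52,40),S(62,350)),('side',(65,52,40),S(330,378))]
def tr(q,p): c,s=np.cos(q[2]),np.sin(q[2]); return np.array([q[0]+c*p[0]-s*p[1],q[1]+s*p[0]+c*p[1],p[2]])
def f(q): return np.concatenate([ (proj(c,tr(q,p))[0]-o)*(1 if c=='side' else 1) for c,p,o in obs])
r=least_squares(f,[510,115,-.2]); print(r.x); print(r.fun.reshape(-1,2).round(1))
Tp=lambda u,v:(u/5+360,v/5+140); Sp=lambda u,v:(u/5+200,v/5+230)
print('pin top: grip near end, grip/rod, collar end'); print(unproj('top',[Tp(234,465),Tp(327,467),Tp(514,478)],8).round(1))
print(unproj('side',[Sp(325,272),Sp(265,343),Sp(127,512)],10).round(1))
print('strip',unproj('top',[Tp(265,273)],17),unproj('side',[Sp(488,398)],12))
E
```

```text
[ 5.14704563e+02  1.16257056e+02 -2.80175144e-01]
[[-1.2 -0.7]
 [ 0.3  0.4]
 [ 1.  -2.2]
 [-0.3 -1.9]
 [-0.5 -1. ]
 [-0.1 -0.1]
 [-1.7 -0.4]
 [-1.6 -0.3]
 [-2.7 -1.3]
 [ 0.3 -1.1]]
pin top: grip near end, grip/rod, collar end
[[ 494.8 -227.2    8. ]
 [ 494.1 -277.6    8. ]
 [ 488.8 -378.6    8. ]]
[[ 500.4 -226.9   10. ]
 [ 498.5 -272.5   10. ]
 [ 496.1 -370.3   10. ]]
strip [[ 598.88963568 -243.41387266   17.        ]] [[ 606.43843548 -242.42077807   12.        ]]
```

```bash
cat >> h.py <<'E'
def plan(ctrl,xy,z,xdir_ang=None):
    """deltas in tool axes to reach TCP target; xdir_ang: wanted world angle of tool x (mod pi)"""
    s=ctrl.read_state(); M=R.from_rotvec(s['ee_rot']).as_matrix()
    d=np.array([xy[0],xy[1],z])-s['tcp_pos']; t=M.T@d
    a=np.arctan2(M[1,0],M[0,0])
    out={'t':s['t'],'tcp':s['tcp_pos'].round(1),'xang':round(a,4),'ydir':M[:,1].round(3),'delta_mm':t.round(1),'F':s['ft_force'].round(2),'M':s['torque'].round(3),'gap':round(s['finger_gap'],1),'j':s['joints'].round(2)}
    if xdir_ang is not None:
        e=(xdir_ang-a+np.pi/2)%np.pi-np.pi/2; out['yaw']=round(-e,4)  # tool y is down
    return out
E
python3 - <<'E'
from h import *
from rig import ctrl
print(plan(ctrl,(497,-252),120,np.pi/2-.035-0))
s=ctrl.read_state(); print(R.from_rotvec(s['ee_rot']).as_matrix().round(3))
E
```

```text
{'t': 1.3, 'tcp': array([ 312.6, -654.1,  231.3]), 'xang': np.float64(-2.6958), 'ydir': array([-0., -0., -1.]), 'delta_mm': array([-339.8,  111.3, -283.3]), 'F': array([-0.37, -0.69, -0.28]), 'M': array([-0.028, -0.016,  0.031]), 'gap': 85.7, 'j': array([ 1.05,  0.6 , -0.  ,  1.6 ,  0.  ,  0.94, -0.08]), 'yaw': np.float64(-1.09)}
[[-0.902 -0.     0.431]
 [-0.431 -0.    -0.902]
 [ 0.    -1.    -0.   ]]
```

send_rows(
  deltas=[
    {"x":-0.0425,"z":-0.0354},
    {"x":-0.0425,"z":-0.0354},
    {"x":-0.0425,"z":-0.0354},
    {"x":-0.0425,"z":-0.0354},
    {"x":-0.0425,"z":-0.0354},
  ],
)

```text
schema error: expected keys x, y, z, yaw, claw
```

send_rows(
  deltas=[
    {"x":-0.0425,"z":-0.0354},
    {"x":-0.0425,"z":-0.0354},
    {"x":-0.0425,"z":-0.0354},
    {"yaw":-0.18},
    {"yaw":-0.18},
  ],
)

```text
schema error: expected keys x, y, z, yaw, claw
```

send_rows(
  deltas=[
    {"y":0.022,"yaw":-0.18},
    {"y":0.022,"yaw":-0.18},
    {"y":0.022,"yaw":-0.18},
    {"y":0.022,"yaw":-0.18},
    {"y":0.0},
  ],
)

```text
schema error: expected keys x, y, z, yaw, claw
```

```bash
python3 - <<'E'
from h import *
from rig import ctrl
print(plan(ctrl,(497,-252),120,np.pi/2-.035))
for n in ("side","top"):
    d=ctrl.snapshot(n); cv2.imwrite(f"pics/{n}1.png",d["img"])
a=cv2.imread('pics/side1.png');b=cv2.imread('pics/top1.png')
crop(a,200,340,200,340,5,'zs3.png');crop(b,360,500,140,260,5,'zt3.png')
E
```

```text
{'t': 1.3, 'tcp': array([ 312.6, -654.1,  231.3]), 'xang': np.float64(-2.6958), 'ydir': array([-0., -0., -1.]), 'delta_mm': array([-339.8,  111.3, -283.3]), 'F': array([-0.37, -0.69, -0.28]), 'M': array([-0.028, -0.016,  0.031]), 'gap': 85.7, 'j': array([ 1.05,  0.6 , -0.  ,  1.6 ,  0.  ,  0.94, -0.08]), 'yaw': np.float64(-1.09)}
```

All keys needed in each row.

send_rows(
  deltas=[
    {"x":-0.0425,"y":0,"z":-0.0354,"yaw":0,"claw":100},
    {"x":-0.0425,"y":0,"z":-0.0354,"yaw":0,"claw":100},
    {"x":-0.0425,"y":0,"z":-0.0354,"yaw":0,"claw":100},
    {"x":-0.0425,"y":0,"z":-0.0354,"yaw":0,"claw":100},
    {"x":-0.0425,"y":0,"z":-0.0354,"yaw":0,"claw":100},
  ],
)

```text
t: 2.02
tcp_pos: [428.7, -401.2, 231.5]
ee_rot: [-0.447, 1.974, -1.975]
ft_force: [0.4, -0.6, 0.2]
finger_gap: 85.0
```

send_rows(
  deltas=[
    {"x":-0.0425,"y":0,"z":-0.0354,"yaw":0,"claw":100},
    {"x":-0.0425,"y":0,"z":-0.0354,"yaw":0,"claw":100},
    {"x":-0.0425,"y":0,"z":-0.0354,"yaw":0,"claw":100},
    {"x":0,"y":0,"z":0,"yaw":-0.18,"claw":100},
    {"x":0,"y":0,"z":0,"yaw":-0.18,"claw":100},
  ],
)

```text
t: 2.65
tcp_pos: [497.9, -250.8, 231.5]
ee_rot: [-0.751, 1.741, -1.741]
ft_force: [0.4, -0.8, -0.3]
finger_gap: 85.5
```

send_rows(
  deltas=[
    {"x":0,"y":0.022,"z":0,"yaw":-0.18,"claw":60},
    {"x":0,"y":0.022,"z":0,"yaw":-0.18,"claw":60},
    {"x":0,"y":0.022,"z":0,"yaw":-0.18,"claw":60},
    {"x":0,"y":0.022,"z":0,"yaw":-0.18,"claw":60},
    {"x":0,"y":0,"z":0,"yaw":0,"claw":60},
  ],
)

```text
t: 3.28
tcp_pos: [496.4, -251.9, 142.1]
ee_rot: [-1.188, 1.246, -1.241]
ft_force: [-0.3, 0.1, 0.6]
finger_gap: 51.3
```

```bash
python3 - <<'E'
from h import *
from rig import ctrl
print(plan(ctrl,(497,-252),120,np.pi/2-.035))
for n in ("side","top"):
    d=ctrl.snapshot(n); cv2.imwrite(f"pics/{n}1.png",d["img"])
a=cv2.imread('pics/side1.png');b=cv2.imread('pics/top1.png')
crop(a,200,340,200,340,5,'zs3.png');crop(b,360,500,140,260,5,'zt3.png')
E
```

```text
{'t': 3.275, 'tcp': array([ 496.4, -251.9,  142.1]), 'xang': np.float64(-1.6172), 'ydir': array([-0.002,  0.001, -1.   ]), 'delta_mm': array([ 0.1, 22.1,  0.6]), 'F': array([-0.31,  0.08,  0.58]), 'M': array([0.027, 0.003, 0.01 ]), 'gap': 51.3, 'j': array([ 0.58,  0.53, -0.3 ,  2.05,  0.27,  0.59,  0.05]), 'yaw': np.float64(-0.0114)}
```

View pics/zs3.png

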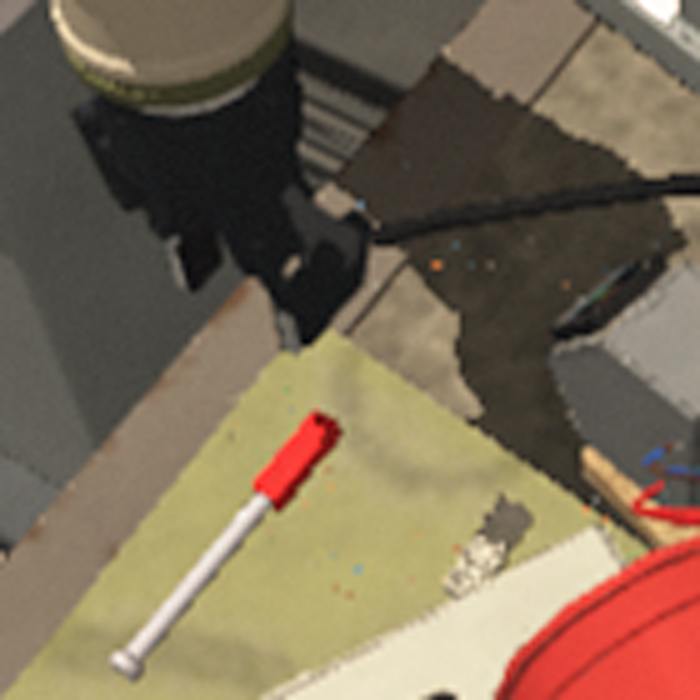

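View pics/zt3.png

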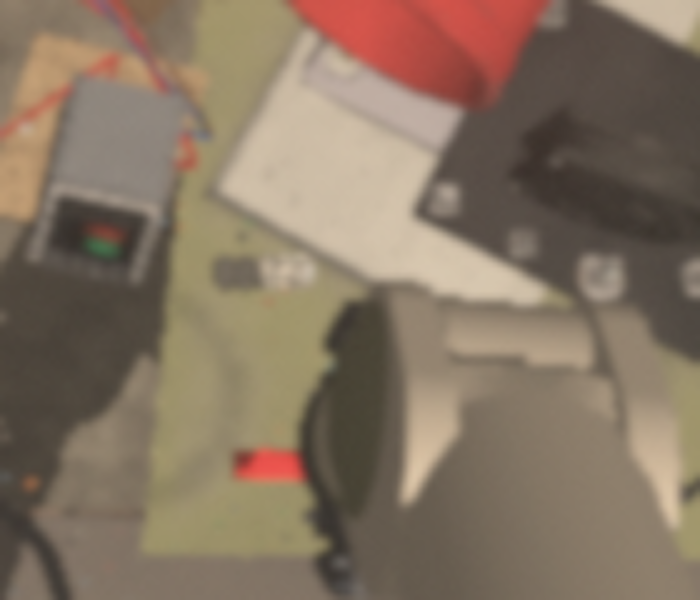

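```bash
python3 - <<'E'
from h import *
for z in (142,148):
  q=proj('side',[[496.4+dx,-251.9,z] for dx in (-26,26,-33,33)]); print(((q-[200,200])*5).round(0))
E
```

```text
[[202. 283.]
 [297. 335.]
 [189. 276.]
 [310. 342.]]
[[199. 275.]
 [295. 327.]
 [187. 268.]
 [309. 334.]]
```

send_rows(
  deltas=[
    {"x":0,"y":0.04,"z":0,"yaw":-0.011,"claw":55},
    {"x":0,"y":0.04,"z":0,"yaw":0,"claw":55},
    {"x":0,"y":0.035,"z":0,"yaw":0,"claw":55},
    {"x":0,"y":0.013,"z":0,"yaw":0,"claw":55},
    {"x":0,"y":0,"z":0,"yaw":0,"claw":55},
  ],
)

```text
t: 4.0
tcp_pos: [497.6, -252.0, 15.6]
ee_rot: [-1.193, 1.235, -1.235]
ft_force: [0.2, -1.3, 0.7]
finger_gap: 46.9
```

```bash
python3 - <<'E'
from h import *
from rig import ctrl
print(plan(ctrl,(497,-252),4,np.pi/2-.035))
for n in ("side","top"):
    d=ctrl.snapshot(n); cv2.imwrite(f"pics/{n}2.png",d["img"])
a=cv2.imread('pics/side2.png');b=cv2.imread('pics/top2.png')
crop(a,200,320,240,340,6,'zs4.png')
E
```

```text
{'t': 4.0, 'tcp': array([ 497.6, -252. ,   15.6]), 'xang': np.float64(-1.6058), 'ydir': array([-0., -0., -1.]), 'delta_mm': array([ 0. , 11.6, -0.6]), 'F': array([ 0.21, -1.28,  0.68]), 'M': array([-0.017, -0.014,  0.017]), 'gap': 46.9, 'j': array([ 0.48,  0.73, -0.17,  2.12,  0.38,  0.32, -0.04]), 'yaw': np.float64(0.0)}
```

View pics/zs4.png

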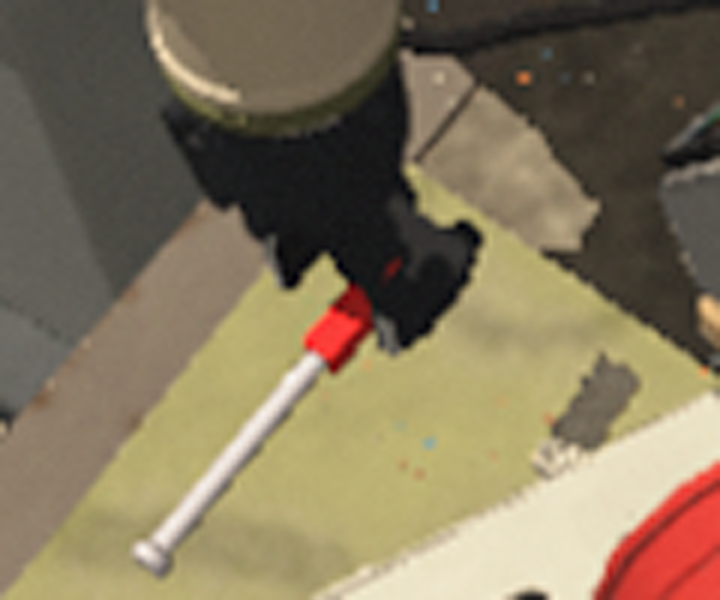

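send_rows(
  deltas=[
    {"x":0,"y":0.0115,"z":0,"yaw":0,"claw":50},
    {"x":0,"y":0,"z":0,"yaw":0,"claw":40},
    {"x":0,"y":0,"z":0,"yaw":0,"claw":30},
    {"x":0,"y":0,"z":0,"yaw":0,"claw":10},
    {"x":0,"y":0,"z":0,"yaw":0,"claw":5},
  ],
  grip_force=80,
)

```text
t: 4.72
tcp_pos: [497.4, -252.1, 4.2]
ee_rot: [-1.193, 1.234, -1.235]
ft_force: [-1.3, 0.0, 5.6]
finger_gap: 14.0
```

```bash
python3 - <<'E'
from h import *
from rig import ctrl
print(plan(ctrl,(497,-252),4,np.pi/2-.035))
E
```

```text
{'t': 4.725, 'tcp': array([ 497.4, -252.1,    4.2]), 'xang': np.float64(-1.6048), 'ydir': array([ 0., -0., -1.]), 'delta_mm': array([-0.1,  0.2, -0.4]), 'F': array([-1.31,  0.03,  5.65]), 'M': array([0.126, 0.2  , 0.028]), 'gap': 14.0, 'j': array([ 0.48,  0.75, -0.16,  2.12,  0.39,  0.29, -0.05]), 'yaw': np.float64(0.001)}
```

send_rows(
  deltas=[
    {"x":0,"y":0,"z":0,"yaw":0,"claw":5},
    {"x":0,"y":-0.01,"z":0,"yaw":0,"claw":5},
    {"x":0,"y":-0.03,"z":0,"yaw":0,"claw":5},
    {"x":0,"y":-0.06,"z":0,"yaw":0,"claw":5},
    {"x":0,"y":0,"z":0,"yaw":0,"claw":5},
  ],
)

```text
t: 5.35
tcp_pos: [499.2, -253.0, 108.0]
ee_rot: [-1.19, 1.229, -1.24]
ft_force: [0.5, -0.8, -0.4]
finger_gap: 14.1
```

```bash
python3 - <<'E'
from h import *
from rig import ctrl
print(plan(ctrl,(497,-252),4,np.pi/2-.035))
d=ctrl.snapshot('side');a=d['img']; cv2.imwrite(f"pics/side3.png",a)
d=ctrl.snapshot('top'); cv2.imwrite(f"pics/top3.png",d['img'])
crop(a,200,320,220,340,6,'zs5.png'); crop(d['img'],380,500,190,250,6,'zt5.png')
E
```

```text
{'t': 5.35, 'tcp': array([ 499.2, -253. ,  108. ]), 'xang': np.float64(-1.6055), 'ydir': array([ 0.006, -0.003, -1.   ]), 'delta_mm': array([ -1.2, 104. ,  -2.9]), 'F': array([ 0.54, -0.83, -0.4 ]), 'M': array([ 0.023, -0.067, -0.086]), 'gap': 14.1, 'j': array([ 0.56,  0.59, -0.28,  2.08,  0.32,  0.51,  0.02]), 'yaw': np.float64(0.0003)}
```

View pics/zs5.png

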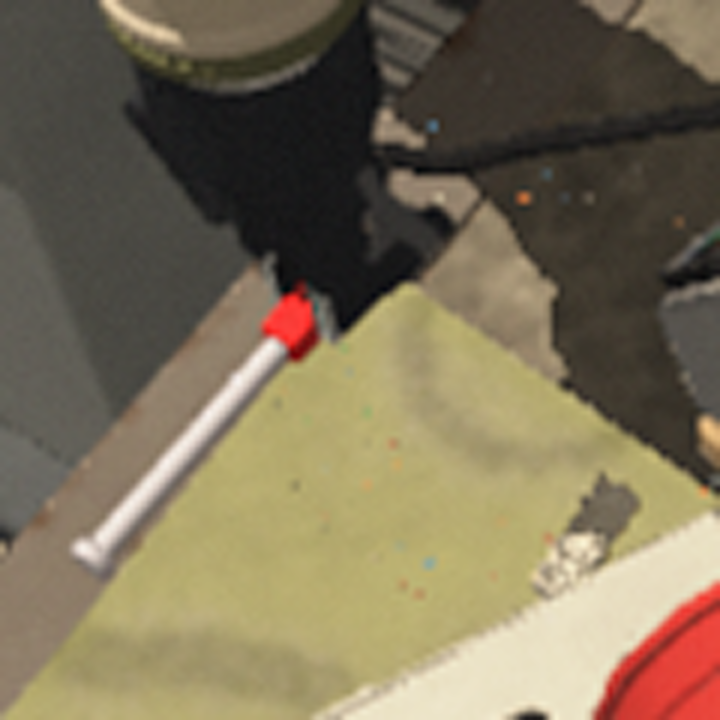

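View pics/zt5.png

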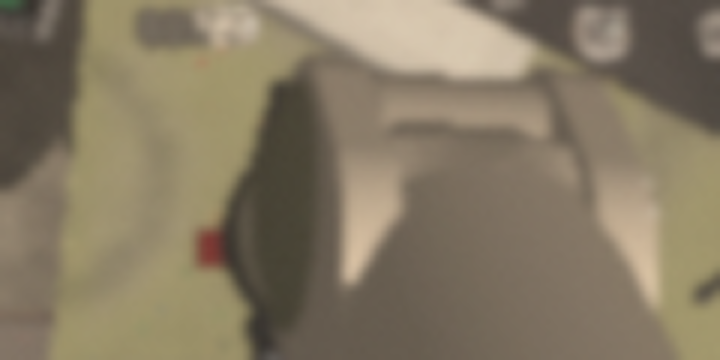

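```bash
python3 - <<'E'
from h import *
S=lambda u,v:(u/6+200,v/6+220)
for z in (106,112.5,118): print(z,unproj('side',[S(88,557),S(275,342)],z).round(1))
print(unproj('top',[(412.8,231.3)],112.5))
# expected: tcp 499.2,-253.0 ; pin along (-.035,-1)
u=np.array([-.035,-.999,0]); g=np.array([499.2,-253,112.5])
for s in (-25,25,125): print(s,g+s*u, proj('side',g+s*u), proj('top',g+s*u))
print(S(88,557),S(275,342))
E
```

```text
106 [[ 492.2 -371.3  106. ]
 [ 494.8 -272.1  106. ]]
112.5 [[ 495.5 -373.   112.5]
 [ 498.  -274.7  112.5]]
118 [[ 498.2 -374.4  118. ]
 [ 500.8 -276.8  118. ]]
[[ 495.49530937 -227.18921076  112.5       ]]
-25 [ 500.075 -228.025  112.5  ] [[259.4912238  261.82114866]] [[413.11961747 229.47863818]]
25 [ 498.325 -277.975  112.5  ] [[245.00710637 278.2020774 ]] [[433.07994714 230.30967604]]
125 [ 494.825 -377.875  112.5  ] [[212.7962518  314.63120168]] [[473.09919707 231.97585654]]
(214.66666666666666, 312.8333333333333) (245.83333333333334, 277.0)
```

```bash
cat > fit.py <<'E'
from h import *
from scipy.optimize import least_squares
T=lambda u,v:(u/6+190,v/6+170); S=lambda u,v:(u/5+300,v/5+120)
obs=[('top',(-65,52,40),T(390,437)),('top',(-65,-52,40),T(605,497)),('top',(65,-52,40),T(685,232)),('top',(65,52,40),T(470,165)),
('top',(-38,32,85),T(432,390)),('top',(-38,-32,85),T(572,427)),
('side',(-38,-32,85),S(113,298)),('side',(-38,32,85),S(192,245)),('side',(-65,-52,40),S(62,350)),('side',(65,52,40),S(330,378))]
def tr(q,p): c,s=np.cos(q[2]),np.sin(q[2]); return np.array([q[0]+c*p[0]-s*p[1],q[1]+s*p[0]+c*p[1],p[2]])
def fit(B,use=('top','side')):
    o2=[o for o in obs if o[0] in use]
    f=lambda q:np.concatenate([proj(c,tr(q,p))[0]+B[c]-o for c,p,o in o2])
    r=least_squares(f,[510,115,-.2]); return r.x,r.fun.reshape(-1,2).round(1)
if __name__=='__main__':
    for B in ({'top':(0,0),'side':(0,0)},{'top':(0,1.8),'side':(0,0)},{'top':(0,1.8),'side':(1,-1)}):
        for u in (('top','side'),('top',),('side',)):
            x,f=fit(B,u); print(B,u,x.round(3)); print(f.tolist())
E
python3 fit.py
```

```text
{'top': (0, 0), 'side': (0, 0)} ('top', 'side') [ 5.14705e+02  1.16257e+02 -2.80000e-01]
[[-1.2, -0.7], [0.3, 0.4], [1.0, -2.2], [-0.3, -1.9], [-0.5, -1.0], [-0.1, -0.1], [-1.7, -0.4], [-1.6, -0.3], [-2.7, -1.3], [0.3, -1.1]]
{'top': (0, 0), 'side': (0, 0)} ('top',) [ 5.12291e+02  1.15908e+02 -2.75000e-01]
[[-1.0, 0.3], [0.5, 1.3], [1.0, -1.4], [-0.3, -1.0], [-0.3, -0.0], [0.1, 0.8]]
{'top': (0, 0), 'side': (0, 0)} ('side',) [ 5.19690e+02  1.15486e+02 -2.92000e-01]
[[-0.3, 0.2], [-0.0, 0.4], [-1.4, -0.8], [1.7, -0.1]]
{'top': (0, 1.8), 'side': (0, 0)} ('top', 'side') [ 5.17913e+02  1.16046e+02 -2.79000e-01]
[[-1.1, -0.1], [0.4, 1.0], [1.0, -1.6], [-0.2, -1.3], [-0.4, -0.5], [0.0, 0.4], [-0.8, 0.0], [-0.7, 0.1], [-1.9, -0.8], [1.2, -0.7]]
{'top': (0, 1.8), 'side': (0, 0)} ('top',) [ 5.17037e+02  1.15983e+02 -2.75000e-01]
[[-1.0, 0.3], [0.5, 1.3], [1.0, -1.4], [-0.3, -0.9], [-0.3, -0.0], [0.1, 0.7]]
{'top': (0, 1.8), 'side': (0, 0)} ('side',) [ 5.19690e+02  1.15486e+02 -2.92000e-01]
[[-0.3, 0.2], [-0.0, 0.4], [-1.4, -0.8], [1.7, -0.1]]
{'top': (0, 1.8), 'side': (1, -1)} ('top', 'side') [ 5.17463e+02  1.14786e+02 -2.77000e-01]
[[-0.6, 0.1], [0.9, 1.1], [1.5, -1.5], [0.2, -1.1], [0.1, -0.3], [0.5, 0.6], [-0.1, -0.7], [-0.0, -0.7], [-1.2, -1.6], [1.9, -1.5]]
{'top': (0, 1.8), 'side': (1, -1)} ('top',) [ 5.17037e+02  1.15983e+02 -2.75000e-01]
[[-1.0, 0.3], [0.5, 1.3], [1.0, -1.4], [-0.3, -0.9], [-0.3, -0.0], [0.1, 0.7]]
{'top': (0, 1.8), 'side': (1, -1)} ('side',) [ 5.19189e+02  1.10467e+02 -2.92000e-01]
[[-0.4, 0.2], [0.0, 0.3], [-1.4, -0.8], [1.8, -0.1]]
```

send_rows(
  deltas=[
    {"x":0,"y":-0.05,"z":0,"yaw":0,"claw":5},
    {"x":-0.04,"y":-0.01,"z":-0.004,"yaw":0,"claw":5},
    {"x":-0.05,"y":0,"z":-0.005,"yaw":0,"claw":5},
    {"x":-0.05,"y":0,"z":-0.005,"yaw":0,"claw":5},
    {"x":-0.05,"y":0,"z":-0.005,"yaw":0,"claw":5},
  ],
)

```text
t: 6.08
tcp_pos: [483.7, -60.0, 162.6]
ee_rot: [-1.194, 1.236, -1.233]
ft_force: [0.8, 0.1, -0.7]
finger_gap: 13.5
```

send_rows(
  deltas=[
    {"x":-0.05,"y":0,"z":-0.005,"yaw":0,"claw":5},
    {"x":-0.05,"y":0,"z":-0.005,"yaw":0,"claw":5},
    {"x":-0.05,"y":0,"z":-0.005,"yaw":0,"claw":5},
    {"x":-0.05,"y":0,"z":-0.005,"yaw":0,"claw":5},
    {"x":0,"y":0,"z":0,"yaw":0,"claw":5},
  ],
)

```text
t: 6.7
tcp_pos: [470.5, 143.4, 162.7]
ee_rot: [-1.196, 1.231, -1.227]
ft_force: [0.4, -0.3, -0.7]
finger_gap: 13.7
```

```bash
cat >> h.py <<'E'
U=[518,115.8,-0.28]
def uw(ux,uy):
    c,s=np.cos(U[2]),np.sin(U[2]); return (U[0]+c*ux-s*uy,U[1]+s*ux+c*uy)
def wu(x,y):
    c,s=np.cos(U[2]),np.sin(U[2]); return (c*(x-U[0])+s*(y-U[1]),-s*(x-U[0])+c*(y-U[1]))
E
python3 - <<'E'
from h import *
from rig import ctrl
print(plan(ctrl,uw(-70,69.5),125,np.pi/2-.28))
E
```

```text
{'t': 6.7, 'tcp': array([470.5, 143.4, 162.7]), 'xang': np.float64(-1.5979), 'ydir': array([-0.002,  0.001, -1.   ]), 'delta_mm': array([-58.4,  37.8,  -2.1]), 'F': array([ 0.38, -0.33, -0.7 ]), 'M': array([-0.004, -0.008, -0.017]), 'gap': 13.7, 'j': array([-0.18,  0.44, -0.31,  2.18,  0.25,  0.56, -0.7 ]), 'yaw': np.float64(0.2529)}
```

send_rows(
  deltas=[
    {"x":-0.0295,"y":0,"z":-0.001,"yaw":0,"claw":5},
    {"x":-0.0295,"y":0,"z":-0.001,"yaw":0,"claw":5},
    {"x":0,"y":0.018,"z":0,"yaw":0.125,"claw":5},
    {"x":0,"y":0.018,"z":0,"yaw":0.128,"claw":5},
    {"x":0,"y":0,"z":0,"yaw":0,"claw":5},
  ],
)

```text
t: 7.32
tcp_pos: [470.4, 196.7, 126.0]
ee_rot: [-1.064, 1.418, -1.418]
ft_force: [-0.2, -1.0, -1.1]
finger_gap: 13.8
```

```bash
python3 - <<'E'
from h import *
from rig import ctrl
print(plan(ctrl,uw(-70,69.5),125,np.pi/2-.28))
d=ctrl.snapshot('side');a=d['img']; cv2.imwrite(f"pics/side4.png",a)
d=ctrl.snapshot('top'); cv2.imwrite(f"pics/top4.png",d['img'])
crop(a,290,390,120,220,7,'zs6.png'); crop(d['img'],220,320,170,260,7,'zt6.png')
E
```

```text
{'t': 7.325, 'tcp': array([470.4, 196.7, 126. ]), 'xang': np.float64(-1.8574), 'ydir': array([-0.004, -0.003, -1.   ]), 'delta_mm': array([-4.9,  1. , -2. ]), 'F': array([-0.16, -0.97, -1.13]), 'M': array([ 0.016, -0.008, -0.007]), 'gap': 13.8, 'j': array([-0.36,  0.51, -0.2 ,  2.17,  0.21,  0.48, -1.02]), 'yaw': np.float64(-0.0066)}
```

View pics/zs6.png

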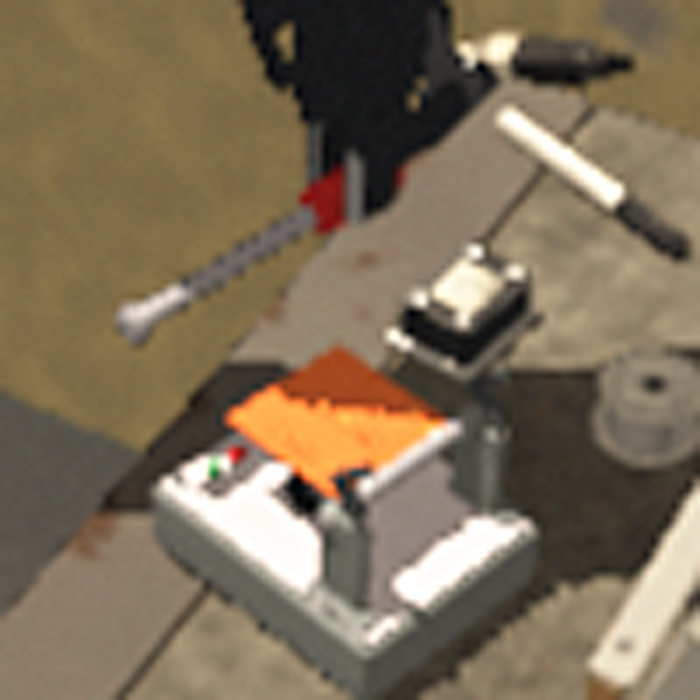

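View pics/zt6.png

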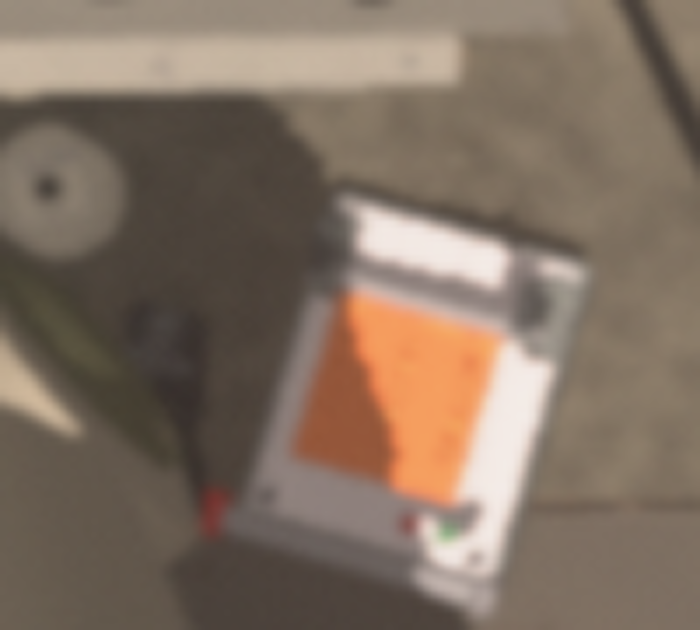

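```bash
python3 - <<'E'
from h import *
a=-1.8574; u=np.array([np.cos(a),np.sin(a),0]); 
for dx in (0,-1.5):
  g=np.array([470.4,196.7,130.5])+dx*u
  P=[g+25*u,g+125*u]
  print(dx,proj('side',P).round(1).tolist(),proj('top',P).round(1).tolist())
print('obs side',[(334.3,151.4),(308.6,166.4)],'top',[(253.1,244),(290.3,255.3)])
E
sed -i 's/^U=.*/U=[518,115.8,-0.28]/' h.py
python3 - <<'E'
import sys; sys.path.insert(0,'.')
import fit
T=lambda u,v:(u/7+220,v/7+170); S=lambda u,v:(u/7+290,v/7+120)
import cv2
E
```

```text
0 [[332.7, 151.0], [306.6, 167.1]] [[252.6, 242.9], [291.0, 254.6]]
-1.5 [[333.1, 150.8], [307.0, 166.8]] [[252.0, 242.7], [290.4, 254.4]]
obs side [(334.3, 151.4), (308.6, 166.4)] top [(253.1, 244), (290.3, 255.3)]
```

```bash
python3 - <<'E'
import fit
T=lambda u,v:(u/7+220,v/7+170); S=lambda u,v:(u/7+290,v/7+120)
fit.obs+=[('top',(65,52,40),T(338,190)),('top',(65,-52,40),T(590,267)),('top',(-38,32,85),T(293,457)),('top',(-38,-32,85),T(455,506)),
('side',(-38,-32,85),S(226,413)),('side',(-38,32,85),S(342,348)),('side',(-65,-52,40),S(155,487)),('side',(65,52,40),S(537,537))]
for B in ({'top':(0,1.1),'side':(1.4,0)},):
    for u in (('top','side'),('top',),('side',)):
        x,f=fit.fit(B,u); print(u,x.round(3)); print(f.tolist())
E
```

```text
('top', 'side') [ 5.15181e+02  1.15470e+02 -2.84000e-01]
[[-1.0, 0.1], [0.5, 1.4], [1.3, -1.2], [0.1, -1.0], [-0.2, -0.2], [0.1, 0.8], [-0.3, -0.2], [-0.1, -0.1], [-1.3, -1.1], [1.7, -0.8], [0.2, -0.7], [1.2, -0.7], [-0.1, -0.5], [0.5, -0.3], [0.0, 0.4], [-0.6, -0.9], [-1.1, -0.7], [1.0, -1.9]]
('top',) [ 5.14615e+02  1.16169e+02 -2.77000e-01]
[[-1.1, 0.5], [0.4, 1.5], [0.9, -1.2], [-0.4, -0.8], [-0.4, 0.2], [-0.0, 1.0], [-0.3, -0.4], [0.8, -0.6], [-0.3, -0.1], [0.3, -0.2]]
('side',) [ 5.16451e+02  1.12766e+02 -3.12000e-01]
[[-0.3, 0.1], [0.3, 0.5], [-1.3, -1.0], [1.6, 0.5], [-0.0, 0.7], [-0.2, -0.2], [-1.0, -0.6], [0.9, -0.6]]
```

```bash
sed -i 's/^U=.*/U=[515.2,115.5,-0.282]/' h.py
python3 - <<'E'
from h import *
from rig import ctrl
print(plan(ctrl,uw(-63,69.8),63.5,np.pi/2-.282))
H=np.array([30,83.])
pts=[]
for i,th in enumerate(np.linspace(0,2.46,19)):
    r=63-(63-50)*i/18
    p=H+r*np.array([-np.cos(th),np.sin(th)])+7*np.array([-np.sin(th),-np.cos(th)]); pts.append(p)
    print(round(th,2),p.round(1), (p-pts[-2]).round(1) if i else '')
P=np.array([42.7,105.6]);d=np.array([.7071,.7071]);n=np.array([-.7071,.7071])
for s in (25,15,5,0): print(s,(P+s*d-5*n).round(1),(P+s*d).round(1))
E
```

```text
{'t': 7.425, 'tcp': array([471.3, 197.4, 127.4]), 'xang': np.float64(-1.8553), 'ydir': array([-0.001, -0.001, -1.   ]), 'delta_mm': array([-3.4, 63.9,  2. ]), 'F': array([-0.12,  0.51,  0.16]), 'M': array([ 0.044,  0.012, -0.   ]), 'gap': 13.6, 'j': array([-0.36,  0.51, -0.2 ,  2.17,  0.21,  0.48, -1.02]), 'yaw': np.float64(-0.0025)}
0.0 [-33.  76.] 
0.14 [-32.7  84.6] [0.3 8.6]
0.27 [-31.2  92.9] [1.5 8.3]
0.41 [-28.6 100.8] [2.6 8. ]
0.55 [-25.  108.3] [3.6 7.4]
0.68 [-20.5 115.1] [4.5 6.8]
0.82 [-15.1 121.1] [5.3 6. ]
0.96 [ -9.1 126.3] [6.  5.2]
1.09 [ -2.5 130.6] [6.6 4.3]
1.23 [  4.5 133.9] [7.  3.3]
1.37 [ 11.8 136.2] [7.3 2.3]
1.5 [ 19.3 137.5] [7.5 1.3]
1.64 [ 26.8 137.7] [7.5 0.2]
1.78 [ 34.1 136.9] [ 7.3 -0.8]
1.91 [ 41.2 135.2] [ 7.1 -1.7]
2.05 [ 47.8 132.5] [ 6.7 -2.6]
2.19 [ 54. 129.] [ 6.2 -3.5]
2.32 [ 59.6 124.8] [ 5.6 -4.2]
2.46 [ 64.4 119.9] [ 4.9 -4.9]
25 [ 63.9 119.7] [ 60.4 123.3]
15 [ 56.8 112.7] [ 53.3 116.2]
5 [ 49.8 105.6] [ 46.2 109.1]
0 [ 46.2 102.1] [ 42.7 105.6]
```

send_rows(
  deltas=[
    {"x":-0.0034,"y":0.02,"z":0.002,"yaw":-0.0025,"claw":5},
    {"x":0,"y":0.025,"z":0,"yaw":0,"claw":5},
    {"x":0,"y":0.019,"z":0,"yaw":0,"claw":5},
    {"x":0,"y":0,"z":0,"yaw":0,"claw":5},
  ],
)

```text
t: 7.92
tcp_pos: [474.1, 200.3, 63.3]
ee_rot: [-1.064, 1.415, -1.415]
ft_force: [0.6, -0.7, -0.1]
finger_gap: 13.6
```

```bash
python3 - <<'E'
from h import *
from rig import ctrl
d=ctrl.snapshot('side');a=d['img']; cv2.imwrite(f"pics/side5.png",a)
d=ctrl.snapshot('top'); cv2.imwrite(f"pics/top5.png",d['img'])
print(plan(ctrl,uw(-33,69.8),63.5,np.pi/2-.282))
crop(a,290,390,120,220,7,'zs7.png'); crop(d['img'],220,320,170,260,7,'zt7.png')
E
```

```text
{'t': 8.025, 'tcp': array([474.7, 200.7,  64.4]), 'xang': np.float64(-1.8546), 'ydir': array([ 0.,  0., -1.]), 'delta_mm': array([ 0.7,  0.9, 29.6]), 'F': array([ 0.36, -0.15, -0.18]), 'M': array([ 0.032, -0.023, -0.012]), 'gap': 13.8, 'j': array([-0.41,  0.62, -0.15,  2.2 ,  0.26,  0.34, -1.06]), 'yaw': np.float64(-0.0018)}
```

View pics/zs7.png

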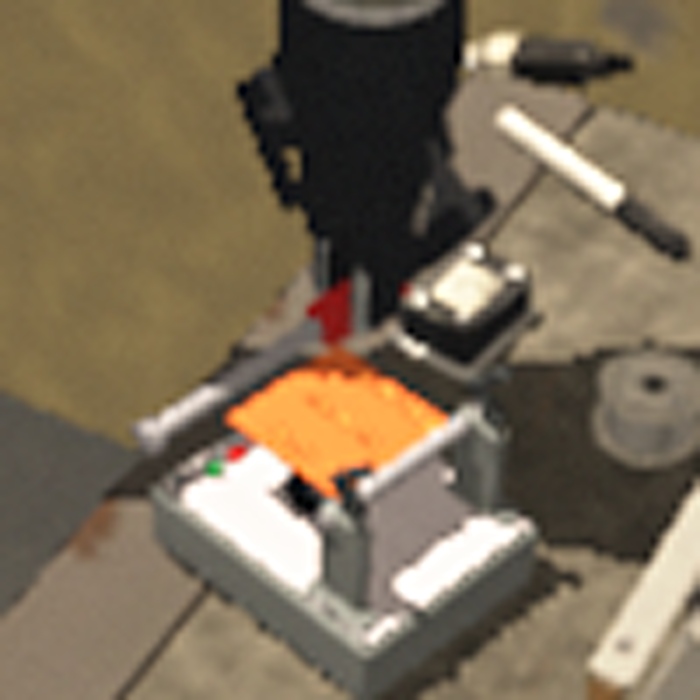

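View pics/zt7.png

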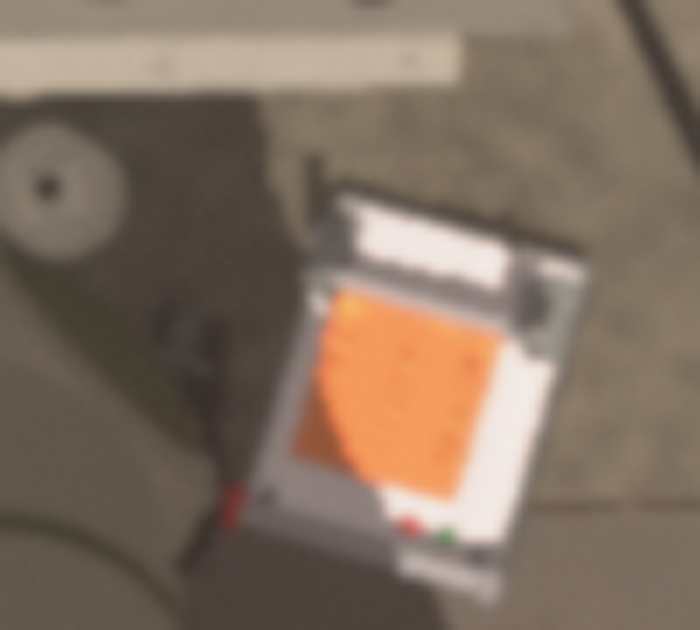

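send_rows(
  deltas=[
    {"x":0.0007,"y":0.0005,"z":0.015,"yaw":0,"claw":5},
    {"x":0,"y":0,"z":0.015,"yaw":0,"claw":5},
    {"x":0,"y":0,"z":0,"yaw":0,"claw":5},
    {"x":0,"y":-0.006,"z":0,"yaw":0,"claw":5},
    {"x":0,"y":-0.006,"z":0,"yaw":0,"claw":5},
  ],
)

```text
t: 8.65
tcp_pos: [502.6, 191.6, 75.6]
ee_rot: [-1.062, 1.416, -1.415]
ft_force: [1.0, -0.0, -2.0]
finger_gap: 13.9
```

```bash
python3 - <<'E'
from h import *
from rig import ctrl
d=ctrl.snapshot('side');a=d['img']; cv2.imwrite(f"pics/side6.png",a)
print(plan(ctrl,uw(-32.7,69.8),80,np.pi/2-.282))
crop(a,290,390,120,220,7,'zs8.png')
E
```

```text
{'t': 8.7, 'tcp': array([502.9, 191.8,  76.3]), 'xang': np.float64(-1.855), 'ydir': array([ 0., -0., -1.]), 'delta_mm': array([ 0. , -3.7,  0.4]), 'F': array([-0.63,  0.45, -1.32]), 'M': array([0.018, 0.103, 0.025]), 'gap': 14.0, 'j': array([-0.35,  0.61, -0.17,  2.14,  0.26,  0.4 , -1.01]), 'yaw': np.float64(-0.0022)}
```

View pics/zs8.png

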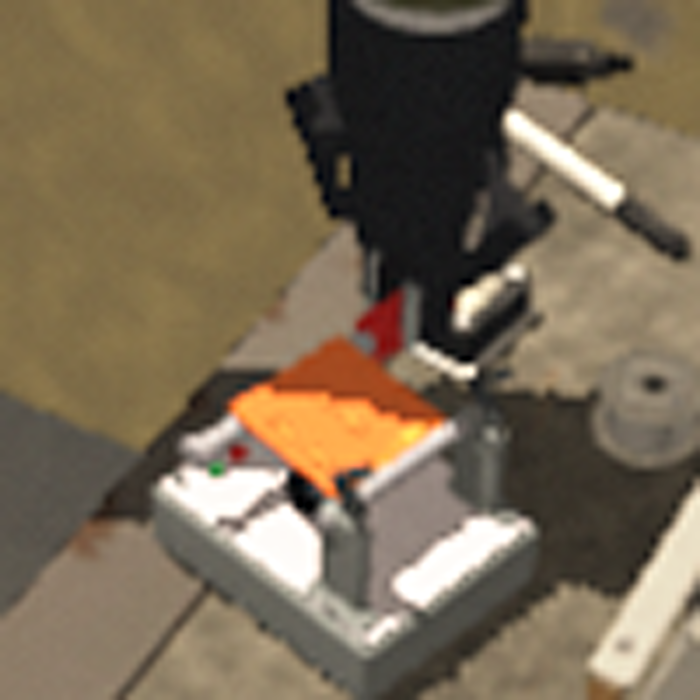

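send_rows(
  deltas=[
    {"x":0,"y":-0.0038,"z":0.0003,"yaw":0,"claw":5},
    {"x":0,"y":-0.0083,"z":0.0015,"yaw":0,"claw":5},
    {"x":0,"y":-0.008,"z":0.0026,"yaw":0,"claw":5},
    {"x":0,"y":-0.0074,"z":0.0036,"yaw":0,"claw":5},
    {"x":0,"y":-0.0068,"z":0.0045,"yaw":0,"claw":5},
  ],
)

```text
t: 9.32
tcp_pos: [515.2, 188.2, 110.1]
ee_rot: [-1.061, 1.416, -1.415]
ft_force: [-0.8, 0.2, -2.3]
finger_gap: 14.1
```

send_rows(
  deltas=[
    {"x":0,"y":-0.006,"z":0.0053,"yaw":0,"claw":5},
    {"x":0,"y":-0.0052,"z":0.006,"yaw":0,"claw":5},
    {"x":0,"y":-0.0043,"z":0.0066,"yaw":0,"claw":5},
    {"x":0,"y":-0.0033,"z":0.007,"yaw":0,"claw":5},
    {"x":0,"y":-0.0023,"z":0.0073,"yaw":0,"claw":5},
  ],
)

```text
t: 9.95
tcp_pos: [546.4, 179.1, 130.8]
ee_rot: [-1.061, 1.416, -1.415]
ft_force: [-1.4, 1.0, -2.0]
finger_gap: 14.1
```

```bash
python3 - <<'E'
from h import *
from rig import ctrl
d=ctrl.snapshot('side');a=d['img']; cv2.imwrite(f"pics/side7.png",a)
print(plan(ctrl,uw(11.8,69.8),136.2-4.5,np.pi/2-.282))
crop(a,290,390,110,210,7,'zs9.png')
E
```

```text
{'t': 10.0, 'tcp': array([547.5, 178.8, 131. ]), 'xang': np.float64(-1.856), 'ydir': array([ 0.001,  0.   , -1.   ]), 'delta_mm': array([-0. , -0.7, -1.6]), 'F': array([ 0.67,  0.57, -0.37]), 'M': array([ 0.319,  0.12 , -0.068]), 'gap': 13.7, 'j': array([-0.26,  0.56, -0.22,  2.02,  0.22,  0.58, -0.92]), 'yaw': np.float64(-0.0032)}
```

View pics/zs9.png

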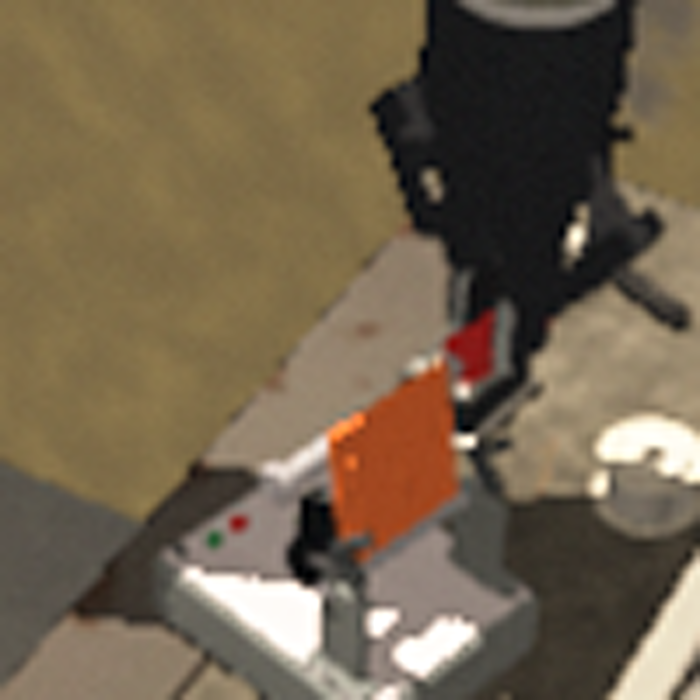

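send_rows(
  deltas=[
    {"x":0,"y":-0.002,"z":0.006,"yaw":0,"claw":5},
    {"x":0,"y":-0.0005,"z":0.0075,"yaw":0,"claw":5},
    {"x":0,"y":0.0005,"z":0.0073,"yaw":0,"claw":5},
    {"x":0,"y":0.0015,"z":0.0071,"yaw":0,"claw":5},
    {"x":0,"y":0.0024,"z":0.0067,"yaw":0,"claw":5},
  ],
)

```text
t: 10.62
tcp_pos: [579.6, 169.2, 128.6]
ee_rot: [-1.061, 1.416, -1.416]
ft_force: [-1.3, 0.7, -0.7]
finger_gap: 13.6
```

send_rows(
  deltas=[
    {"x":0,"y":0.0033,"z":0.0062,"yaw":0,"claw":5},
    {"x":0,"y":0.004,"z":0.0056,"yaw":0,"claw":5},
    {"x":0,"y":0.0045,"z":0.0049,"yaw":0,"claw":5},
    {"x":0,"y":0,"z":0,"yaw":0,"claw":5},
  ],
)

```text
t: 11.12
tcp_pos: [595.6, 164.6, 116.6]
ee_rot: [-1.061, 1.416, -1.416]
ft_force: [-0.2, -0.4, 1.7]
finger_gap: 14.2
```

```bash
python3 - <<'E'
from h import *
from rig import ctrl
d=ctrl.snapshot('side');a=d['img']; cv2.imwrite(f"pics/side8.png",a)
d=ctrl.snapshot('top'); cv2.imwrite(f"pics/top8.png",d['img'])
print(plan(ctrl,uw(64.4,69.8),119.9-4.5,np.pi/2-.282))
crop(a,290,390,110,210,7,'zs10.png'); crop(d['img'],220,320,170,260,7,'zt10.png')
E
```

```text
{'t': 11.225, 'tcp': array([595.3, 164.7, 117. ]), 'xang': np.float64(-1.8552), 'ydir': array([ 0., -0., -1.]), 'delta_mm': array([-0.2,  1.6,  1.2]), 'F': array([-0.39, -0.29,  0.92]), 'M': array([-0.134,  0.181, -0.075]), 'gap': 13.7, 'j': array([-0.21,  0.62, -0.22,  1.94,  0.23,  0.61, -0.87]), 'yaw': np.float64(-0.0024)}
```

View pics/zs10.png

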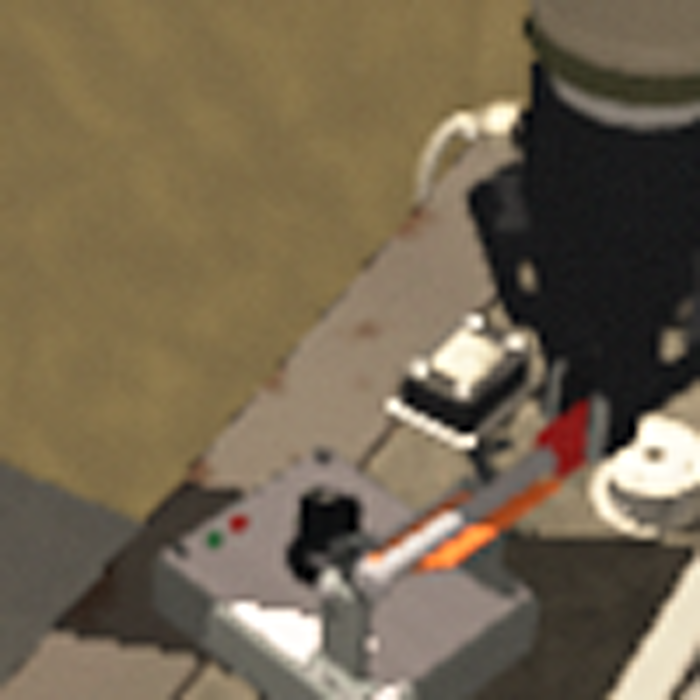

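View pics/zt10.png

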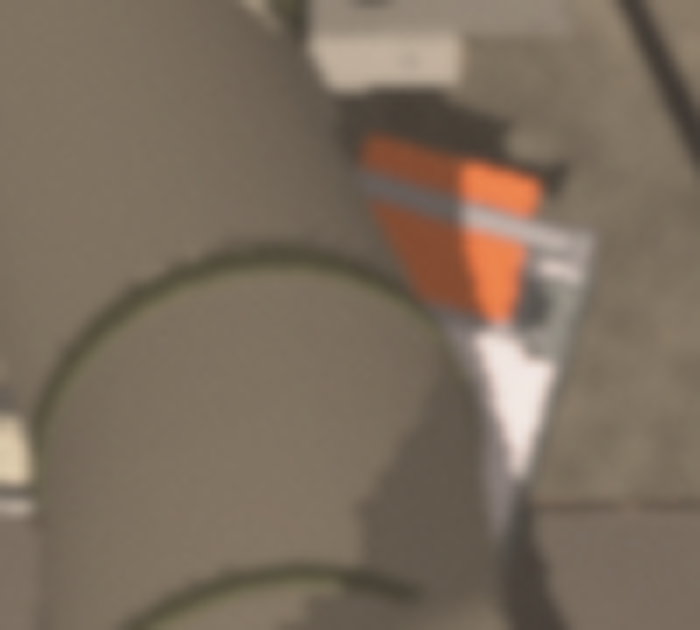

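```bash
python3 - <<'E'
from h import *
import numpy as np
c,s=np.cos(U[2]),np.sin(U[2])
a=-1.8552;u=np.array([np.cos(a),np.sin(a),0])
g=np.array([595.3,164.7,121.5])-1.5*u
T=lambda p:((p-[220,170])*7).round(0)
S=lambda p:((p-[290,110])*7).round(0)
print(wu(*g[:2]))
print('collar end',T(proj('top',g+125*u)+[0,1.1]),S(proj('side',g+125*u)+[1.4,0]), 'inner',T(proj('top',g+119*u)+[0,1.1]))
# brackets outer faces, panel corner
for p in [(65,-52,40),(65,52,40),(30,-42,83),(48,-42,118),(48,-36,118),(30,-32,83),(30,32,83),(48,42,118)]:
    w=[*uw(*p[:2]),p[2]]; print(p,T(proj('top',w)+[0,1.1]),S(proj('side',w)+[1.4,0]))
d=cv2.imread('pics/top8.png'); crop(d,270,320,180,230,14,'zt11.png')
d=cv2.imread('pics/side8.png'); crop(d,325,375,160,210,14,'zs11.png')
E
```

```text
(np.float64(63.24848150056118), np.float64(71.046639442547))
collar end [[589. 249.]] [[369. 582.]] inner [[573. 244.]]
(65, -52, 40) [[598. 262.]] [[367. 724.]]
(65, 52, 40) [[339. 185.]] [[544. 593.]]
(30, -42, 83) [[538. 335.]] [[326. 590.]]
(48, -42, 118) [[546. 280.]] [[362. 552.]]
(48, -36, 118) [[530. 276.]] [[374. 544.]]
(30, -32, 83) [[513. 327.]] [[344. 578.]]
(30, 32, 83) [[347. 278.]] [[456. 499.]]
(48, 42, 118) [[323. 215.]] [[513. 447.]]
```

View pics/zt11.png

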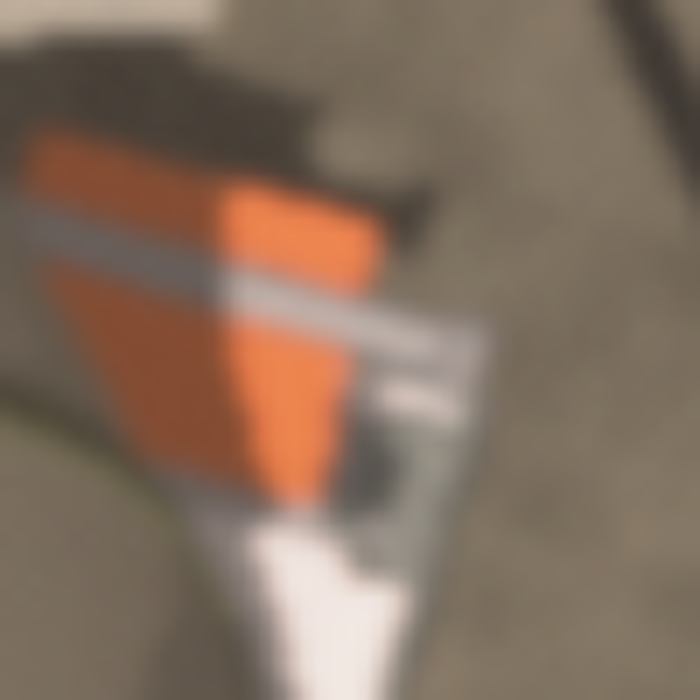

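View pics/zs11.png

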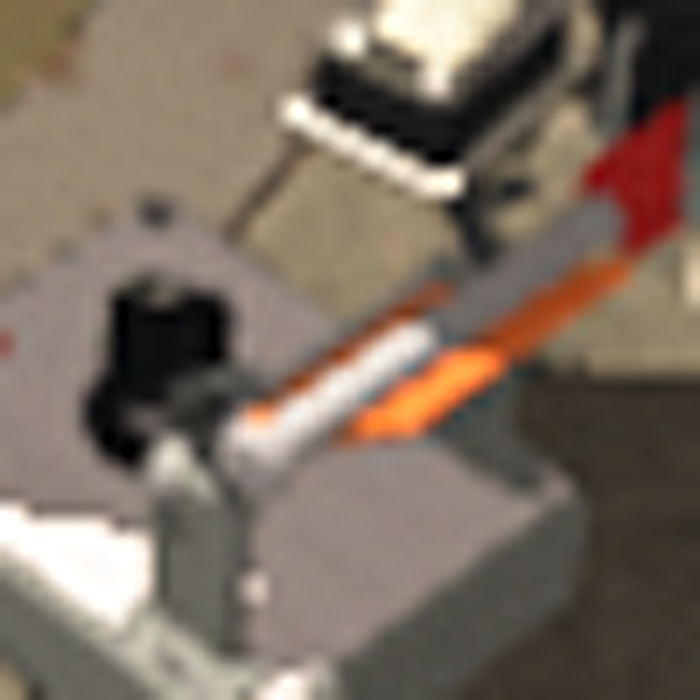

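send_rows(
  deltas=[
    {"x":-0.002,"y":0.002,"z":0,"yaw":-0.002,"claw":5},
    {"x":0,"y":0.004,"z":-0.004,"yaw":0,"claw":5},
    {"x":0,"y":0.004,"z":-0.004,"yaw":0,"claw":5},
    {"x":0,"y":0.003,"z":-0.003,"yaw":0,"claw":5},
    {"x":0,"y":0,"z":0,"yaw":0,"claw":5},
  ],
)

```text
t: 11.85
tcp_pos: [584.4, 170.2, 103.6]
ee_rot: [-1.063, 1.415, -1.413]
ft_force: [-3.1, 1.5, 0.6]
finger_gap: 13.9
```

```bash
python3 - <<'E'
from h import *
from rig import ctrl
d=ctrl.snapshot('side');a=d['img']; cv2.imwrite(f"pics/side9.png",a)
d=ctrl.snapshot('top'); cv2.imwrite(f"pics/top9.png",d['img'])
o=plan(ctrl,uw(46.5,71.8),102-4.5,np.pi/2-.282);print(o)
ux,uy=wu(*o['tcp'][:2]); q=np.array([ux-42.7,o['tcp'][2]+4.5-105.6]); print(ux,uy,'s',(q[0]+q[1])*.707,'b',(q[0]-q[1])*.707)
crop(a,325,375,160,210,10,'zs12.png'); crop(d['img'],270,320,180,230,10,'zt12.png')
cv2.imwrite('pics/z12.png',np.hstack([cv2.imread('pics/zs12.png'),cv2.imread('pics/zt12.png')])[:, :800*2:])
E
python3 -c "
import cv2;a=cv2.imread('pics/z12.png');cv2.imwrite('pics/z12b.png',cv2.resize(a,(800,400)))"
```

```text
{'t': 11.95, 'tcp': array([584.5, 170. , 103.7]), 'xang': np.float64(-1.8532), 'ydir': array([-0.001,  0.   , -1.   ]), 'delta_mm': array([-0.1,  6.2, -4.8]), 'F': array([-3.58,  1.24,  0.42]), 'M': array([ 0.403,  0.702, -0.088]), 'gap': 13.9, 'j': array([-0.23,  0.63, -0.22,  1.96,  0.23,  0.57, -0.89]), 'yaw': np.float64(-0.0004)}
51.39659810841357 71.63190422487882 s 7.986694862648398 b 4.310294862648386
```

View pics/z12b.png

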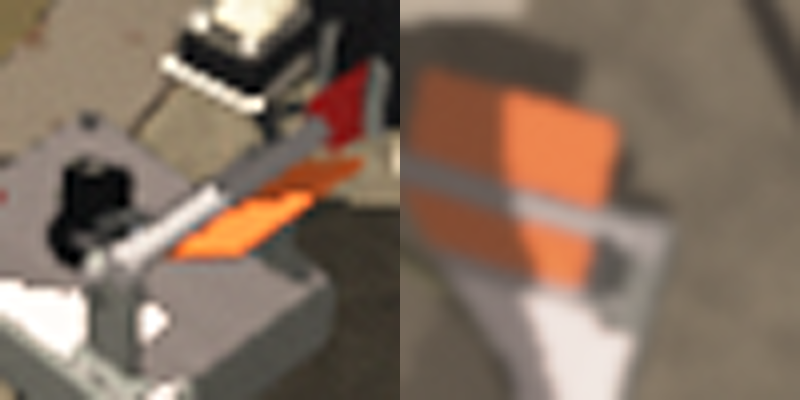

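send_rows(
  deltas=[
    {"x":0,"y":0.002,"z":-0.002,"yaw":0,"claw":5},
    {"x":0,"y":0.0015,"z":-0.0015,"yaw":0,"claw":5},
    {"x":0,"y":0.001,"z":-0.001,"yaw":0,"claw":5},
    {"x":0,"y":0,"z":0,"yaw":0,"claw":5},
  ],
)

```text
t: 12.45
tcp_pos: [580.7, 171.0, 99.4]
ee_rot: [-1.062, 1.414, -1.414]
ft_force: [-1.7, -0.1, 2.4]
finger_gap: 13.3
```

```bash
cat > st.py <<'E'
from h import *
from rig import ctrl
import sys
k=sys.argv[1]
o0=ctrl.read_state()
d=ctrl.snapshot('side');a=d['img']; cv2.imwrite(f"pics/side{k}.png",a)
d=ctrl.snapshot('top'); cv2.imwrite(f"pics/top{k}.png",d['img'])
o=plan(ctrl,uw(42.7,71.8),105.6-4.5,np.pi/2-.282);print(o, o0['ft_force'].round(1))
ux,uy=wu(*o['tcp'][:2]); q=np.array([ux-42.7,o['tcp'][2]+4.5-105.6]); print(ux,uy,'s',(q[0]+q[1])*.707,'b',(q[0]-q[1])*.707)
x=cv2.resize(a[150:220,310:380],(700,700),interpolation=cv2.INTER_CUBIC);y=cv2.resize(d['img'][180:250,250:320],(700,700),interpolation=cv2.INTER_CUBIC)
cv2.imwrite(f'pics/z{k}.png',cv2.resize(np.hstack([x,y]),(800,400),interpolation=cv2.INTER_AREA))
E
python3 st.py 13
```

```text
{'t': 12.55, 'tcp': array([580.8, 171. ,  99.4]), 'xang': np.float64(-1.8533), 'ydir': array([-0., -0., -1.]), 'delta_mm': array([-0.3, -1.7, -4.8]), 'F': array([-1.41,  0.81,  2.96]), 'M': array([-0.089,  0.249, -0.087]), 'gap': 14.1, 'j': array([-0.24,  0.63, -0.21,  1.98,  0.24,  0.56, -0.89]), 'yaw': np.float64(-0.0005)} [-1.7 -0.1  2.4]
47.564467923459354 71.5627793699923 s 2.237278821885769 b 4.641078821885753
```

View pics/z13.png

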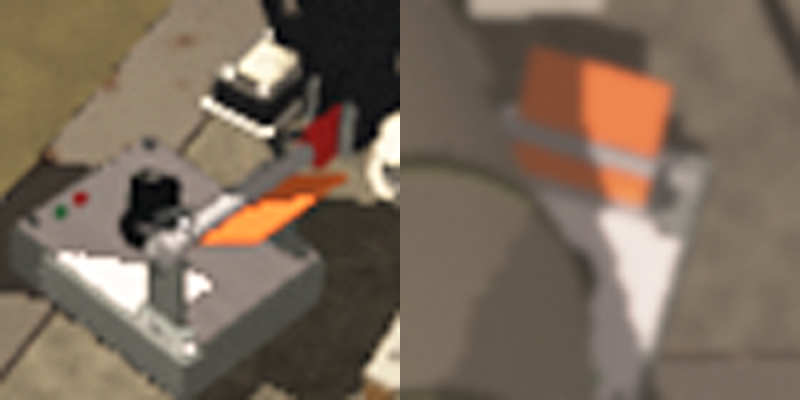

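send_rows(
  deltas=[
    {"x":0,"y":0.0007,"z":-0.0007,"yaw":0,"claw":5},
    {"x":0,"y":0,"z":0,"yaw":0,"claw":5},
  ],
)

```text
t: 12.8
tcp_pos: [580.1, 171.2, 98.8]
ee_rot: [-1.062, 1.414, -1.414]
ft_force: [-0.5, -0.4, 2.8]
finger_gap: 14.1
```

send_rows(
  deltas=[
    {"x":0,"y":-0.001,"z":-0.001,"yaw":0,"claw":5},
    {"x":0,"y":0,"z":0,"yaw":0,"claw":5},
  ],
)

```text
t: 13.05
tcp_pos: [579.1, 171.5, 99.8]
ee_rot: [-1.062, 1.414, -1.414]
ft_force: [-0.1, 0.4, 4.0]
finger_gap: 13.8
```

```bash
python3 st.py 14
```

```text
{'t': 13.15, 'tcp': array([579.2, 171.5,  99.8]), 'xang': np.float64(-1.8533), 'ydir': array([-0., -0., -1.]), 'delta_mm': array([-0.2, -1.3, -3.1]), 'F': array([-0.87, -0.4 ,  4.09]), 'M': array([-0.199,  0.28 , -0.063]), 'gap': 13.9, 'j': array([-0.24,  0.63, -0.21,  1.98,  0.24,  0.55, -0.9 ]), 'yaw': np.float64(-0.0005)} [-0.1  0.4  4. ]
45.88852803230032 71.59778624391112 s 1.3351893188363273 b 3.173389318836323
```

send_rows(
  deltas=[
    {"x":0,"y":-0.0003,"z":-0.0011,"yaw":0,"claw":5},
    {"x":0,"y":0,"z":0,"yaw":0,"claw":5},
  ],
)

```text
t: 13.4
tcp_pos: [578.0, 171.8, 100.1]
ee_rot: [-1.062, 1.414, -1.414]
ft_force: [-0.6, -0.5, 3.7]
finger_gap: 13.7
```

send_rows(
  deltas=[
    {"x":0,"y":-0.0007,"z":-0.0007,"yaw":0,"claw":5},
    {"x":0,"y":0,"z":0,"yaw":0,"claw":5},
  ],
)

```text
t: 13.65
tcp_pos: [577.3, 172.0, 100.7]
ee_rot: [-1.062, 1.414, -1.414]
ft_force: [-1.2, 0.5, 2.9]
finger_gap: 13.8
```

```bash
python3 st.py 15
```

```text
{'t': 13.75, 'tcp': array([577.3, 172. , 100.7]), 'xang': np.float64(-1.8533), 'ydir': array([-0., -0., -1.]), 'delta_mm': array([-0.3, -0.4, -1.3]), 'F': array([-1.52,  0.29,  4.12]), 'M': array([-0.065,  0.421, -0.106]), 'gap': 13.6, 'j': array([-0.24,  0.63, -0.21,  1.98,  0.24,  0.55, -0.9 ]), 'yaw': np.float64(-0.0005)} [-1.2  0.5  2.9]
43.92443789955955 71.54930995619543 s 0.5828775949886056 b 1.1484775949885935
```

send_rows(
  deltas=[
    {"x":0,"y":-0.0007,"z":-0.0007,"yaw":0,"claw":5},
    {"x":0,"y":0,"z":0,"yaw":0,"claw":5},
  ],
)

```text
t: 14.0
tcp_pos: [576.7, 172.1, 101.4]
ee_rot: [-1.062, 1.414, -1.414]
ft_force: [-0.8, 0.4, 0.1]
finger_gap: 13.7
```

send_rows(
  deltas=[
    {"x":0,"y":-0.0005,"z":-0.0005,"yaw":0,"claw":5},
    {"x":0,"y":0,"z":0,"yaw":0,"claw":5},
  ],
)

```text
t: 14.25
tcp_pos: [576.6, 172.2, 101.7]
ee_rot: [-1.062, 1.414, -1.414]
ft_force: [2.2, -0.1, -3.6]
finger_gap: 13.5
```

```bash
python3 st.py 16
```

```text
{'t': 14.35, 'tcp': array([576.6, 172.2, 101.7]), 'xang': np.float64(-1.8535), 'ydir': array([ 0., -0., -1.]), 'delta_mm': array([-0.3,  0.6, -0.5]), 'F': array([ 2.3 , -0.15, -5.01]), 'M': array([-0.053, -0.458,  0.129]), 'gap': 14.0, 'j': array([-0.24,  0.63, -0.21,  1.98,  0.24,  0.55, -0.9 ]), 'yaw': np.float64(-0.0007)} [ 2.2 -0.1 -3.6]
43.196431894779664 71.54661607343606 s 0.7751773496092266 b -0.07322265039078547
```

View pics/z16.png

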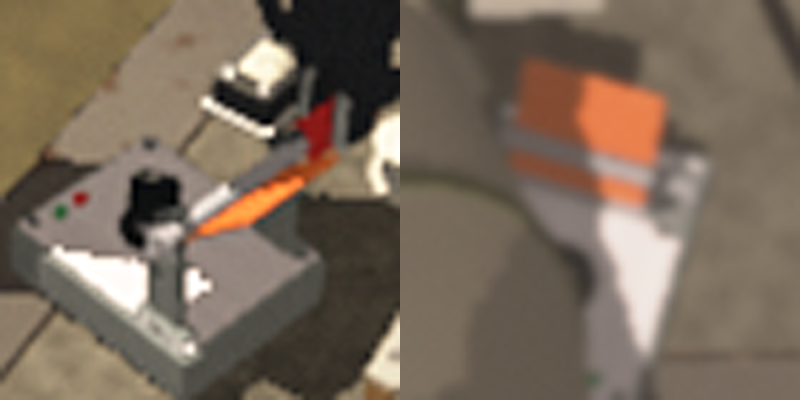

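send_rows(
  deltas=[
    {"x":0,"y":0.0004,"z":-0.0002,"yaw":0,"claw":5},
    {"x":0,"y":0,"z":0,"yaw":0,"claw":18},
    {"x":0,"y":0,"z":0,"yaw":0,"claw":25},
    {"x":0,"y":0,"z":0,"yaw":0,"claw":35},
    {"x":0,"y":0,"z":0,"yaw":0,"claw":40},
  ],
  grip_force=20,
)

```text
t: 14.98
tcp_pos: [575.9, 172.5, 101.7]
ee_rot: [-1.062, 1.414, -1.414]
ft_force: [0.2, -0.2, 0.3]
finger_gap: 34.3
```

```bash
python3 st.py 17
```

```text
{'t': 15.075, 'tcp': array([576. , 172.5, 101.7]), 'xang': np.float64(-1.8532), 'ydir': array([-0.,  0., -1.]), 'delta_mm': array([-0.1,  0.6,  0.1]), 'F': array([ 0.07, -0.06, -0.15]), 'M': array([ 0.017,  0.03 , -0.033]), 'gap': 34.3, 'j': array([-0.24,  0.63, -0.21,  1.98,  0.24,  0.55, -0.9 ]), 'yaw': np.float64(-0.0004)} [ 0.2 -0.2  0.3]
42.536648249982036 71.6677999917487 s 0.30871031273730376 b -0.5396896872627083
```

View pics/z17.png

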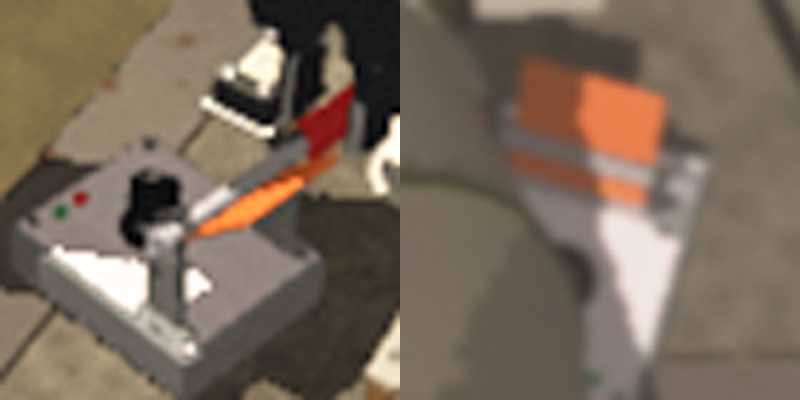

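send_rows(
  deltas=[
    {"x":0,"y":-0.01,"z":0,"yaw":0,"claw":40},
    {"x":0,"y":-0.03,"z":0,"yaw":0,"claw":40},
    {"x":0,"y":-0.05,"z":0,"yaw":0,"claw":40},
    {"x":0,"y":-0.05,"z":0,"yaw":0,"claw":40},
    {"x":0.05,"y":0,"z":0,"yaw":0,"claw":50},
  ],
)

```text
t: 15.7
tcp_pos: [564.5, 128.3, 246.3]
ee_rot: [-1.055, 1.407, -1.41]
ft_force: [0.2, -0.7, -1.6]
finger_gap: 42.5
```

send_rows(
  deltas=[
    {"x":0.055,"y":0,"z":0,"yaw":0,"claw":50},
    {"x":0.055,"y":0,"z":0,"yaw":0,"claw":50},
    {"x":0.055,"y":0,"z":0,"yaw":0,"claw":50},
    {"x":0.055,"y":0,"z":0,"yaw":0,"claw":50},
    {"x":0.055,"y":0,"z":0,"yaw":0,"claw":50},
  ],
)

```text
t: 16.32
tcp_pos: [484.9, -141.3, 242.4]
ee_rot: [-1.062, 1.413, -1.415]
ft_force: [1.2, -0.5, 0.5]
finger_gap: 42.9
```

```bash
python3 - <<'E'
from h import *
from rig import ctrl
d=ctrl.snapshot('side');a=d['img']; cv2.imwrite(f"pics/side18.png",a)
for th in ('knob_pointer','knob_grip'):
    r=ctrl.boxes_of('side',th); print(th,[(q['location'],q['confidence']) for q in r[:2]])
d=ctrl.snapshot('top'); cv2.imwrite(f"pics/top18.png",d['img'])
for th in ('knob_pointer','knob_grip'):
    r=ctrl.boxes_of('top',th); print(th,[(q['location'],q['confidence']) for q in r[:2]])
crop(a,305,375,150,215,10,'zs18.png'); crop(d['img'],245,315,190,255,10,'zt18.png')
o=plan(ctrl,uw(-10,0),160,np.pi/2-.282);print(o); print(uw(-10,0))
E
```

```text
knob_pointer [([541.5, 94.7, 37.4], 0.53), ([508.8, 114.8, 73.0], 0.48)]
knob_grip []
knob_pointer [([507.3, 119.4, 71.3], 0.58)]
knob_grip [([516.9, 115.5, 39.0], 0.7), ([508.3, 119.5, 77.9], 0.38)]
{'t': 16.625, 'tcp': array([ 486. , -138.6,  242. ]), 'xang': np.float64(-1.8521), 'ydir': array([ 0.001,  0.   , -1.   ]), 'delta_mm': array([-252.2,   82.1,  -52.5]), 'F': array([ 0.13, -0.21,  0.3 ]), 'M': array([ 0.007, -0.022,  0.027]), 'gap': 42.9, 'j': array([ 0.35,  0.33, -0.25,  2.07,  0.12,  0.75, -0.25]), 'yaw': np.float64(0.0007)}
(np.float64(505.59499194728124), np.float64(118.28277205448215))
```

View pics/zs18.png

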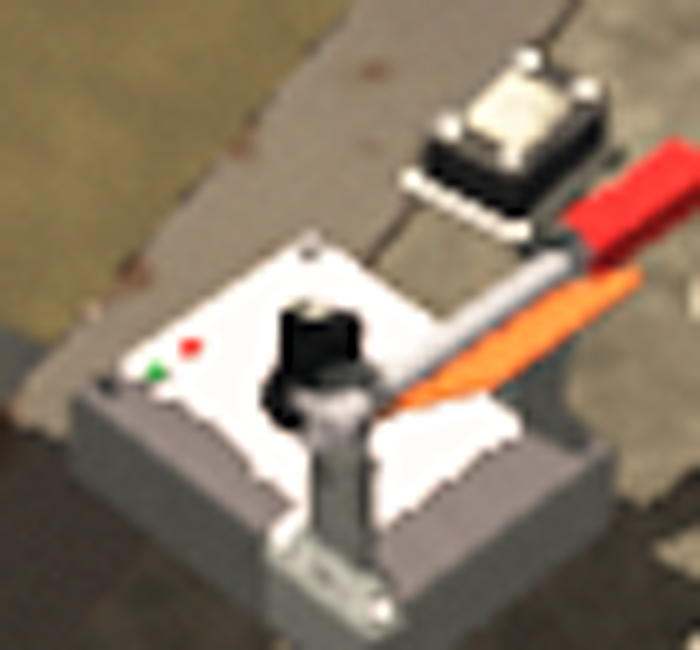

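View pics/zt18.png

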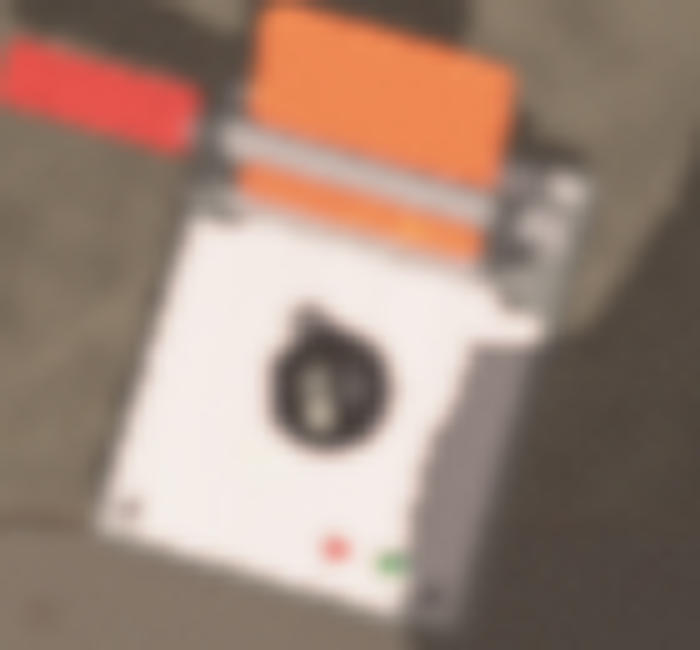

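```bash
python3 - <<'E'
from h import *
a=cv2.imread('pics/side18.png');b=cv2.imread('pics/top18.png')
k=np.array([*uw(-10,0)])
x=cv2.resize(a[170:200,320:350],(600,600),interpolation=cv2.INTER_CUBIC);y=cv2.resize(b[215:245,262:292],(600,600),interpolation=cv2.INTER_CUBIC)
o=cv2.resize(np.hstack([x,y]),(800,400)); cv2.imwrite('pics/k18.png',o)
f=13.33
for z in (43,76):
    print(z,'side',(proj('side',[*k,z])+[1.4,0]-[320,170])*f,'top',(proj('top',[*k,z])+[0,1.1]-[262,215])*f+[400,0])
for phi in np.arange(-1.2,1.3,.4):  # pointer angle clockwise from unit -x
    w=np.pi+U[2]-phi
    p=[k[0]+13*np.cos(w),k[1]+13*np.sin(w),76]
    print(phi.round(1),((proj('side',p)+[1.4,0]-[320,170])*f).round(0),((proj('top',p)+[0,1.1]-[262,215])*f+[400,0]).round(0))
E
```

```text
43 side [[224.07129892 257.03300215]] top [[621.05878439 182.70973012]]
76 side [[228.6201936  150.10939225]] top [[602.62300167 175.10241597]]
-1.2 [[173. 166.]] [[655. 216.]]
-0.8 [[168. 149.]] [[635. 233.]]
-0.4 [[173. 133.]] [[609. 241.]]
0.0 [[186. 119.]] [[583. 239.]]
0.4 [[206. 110.]] [[560. 227.]]
0.8 [[230. 108.]] [[543. 206.]]
1.2 [[253. 112.]] [[536. 181.]]
```

View pics/k18.png

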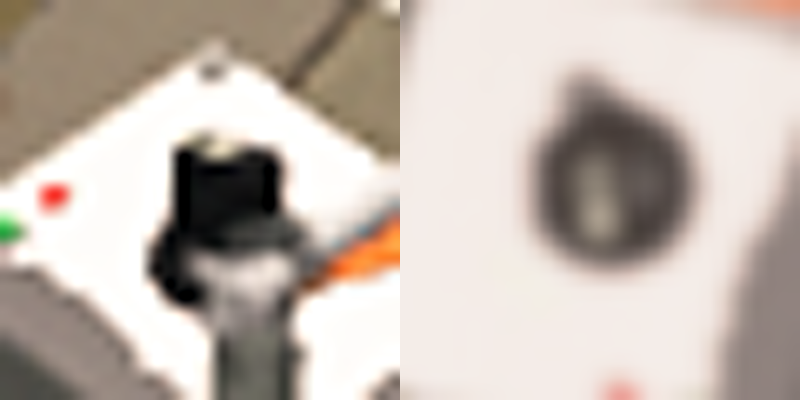

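```bash
cat > kn.py <<'E'
from h import *
def render(cam,k,phi,shape=(400,640),ss=8,win=None):
    x0,x1,y0,y1=win
    im=np.full(((y1-y0)*ss,(x1-x0)*ss),235,np.float32)
    w=np.pi+U[2]-phi; e=np.array([np.cos(w),np.sin(w)]); n=np.array([-e[1],e[0]])
    B={'top':(0,1.1),'side':(1.4,0)}[cam]
    def pj(P): return ((proj(cam,P)+B+.5-[x0,y0])*ss)
    def hull(P,v): cv2.fillConvexPoly(im,cv2.convexHull(np.round(pj(P)).astype(np.int32)),v)
    t=np.linspace(0,2*np.pi,40)
    hull([[*(k+18*np.array([np.cos(a),np.sin(a)])),z] for a in t for z in (40,43)],35)
    c=lambda a,b,z:[*(k+a*e+b*n),z]
    hull([c(a,b,z) for a in (-13,13) for b in (-6,6) for z in (46,76)],20)
    hull([c(a,b,76) for a in (3,13) for b in (-1.5,1.5)],200)
    return cv2.resize(im,None,fx=1/ss,fy=1/ss,interpolation=cv2.INTER_AREA)
if __name__=='__main__':
    k0=np.array(uw(-10,0))
    for cam,win,blur in (('top',(266,288,217,240),1.0),('side',(328,346,176,190),.5)):
        img=cv2.cvtColor(cv2.imread(f'pics/{cam}18.png'),cv2.COLOR_BGR2GRAY).astype(float)[win[2]:win[3],win[0]:win[1]]
        res=[]
        for phi in np.arange(-1.2,1.3,.1):
            best=min((np.mean((cv2.GaussianBlur(render(cam,k0+[dx,dy],phi,win=win),(0,0),blur)-img)**2)**.5,dx,dy) for dx in np.arange(-4,5,2) for dy in np.arange(-4,5,2))
            res.append((round(phi,1),round(best[0],1),best[1],best[2]))
        print(cam,res)
E
python3 kn.py
```

```text
top [(np.float64(-1.2), np.float64(35.7), np.int64(2), np.int64(4)), (np.float64(-1.1), np.float64(35.6), np.int64(2), np.int64(4)), (np.float64(-1.0), np.float64(35.4), np.int64(2), np.int64(4)), (np.float64(-0.9), np.float64(35.3), np.int64(2), np.int64(4)), (np.float64(-0.8), np.float64(35.2), np.int64(2), np.int64(4)), (np.float64(-0.7), np.float64(35.0), np.int64(2), np.int64(4)), (np.float64(-0.6), np.float64(34.7), np.int64(2), np.int64(4)), (np.float64(-0.5), np.float64(34.8), np.int64(2), np.int64(4)), (np.float64(-0.4), np.float64(34.9), np.int64(2), np.int64(4)), (np.float64(-0.3), np.float64(35.0), np.int64(2), np.int64(4)), (np.float64(-0.2), np.float64(35.2), np.int64(2), np.int64(4)), (np.float64(-0.1), np.float64(35.4), np.int64(2), np.int64(4)), (np.float64(0.0), np.float64(35.5), np.int64(2), np.int64(4)), (np.float64(0.1), np.float64(35.9), np.int64(2), np.int64(4)), (np.float64(0.2), np.float64(36.0), np.int64(2), np.int64(4)), (np.float64(0.3), np.float64(36.1), np.int64(2), np.int64(4)), (np.float64(0.4), np.float64(36.2), np.int64(2), np.int64(4)), (np.float64(
[... 1409 characters left out ...]
.float64(0.2), np.float64(52.1), np.int64(0), np.int64(-2)), (np.float64(0.3), np.float64(53.7), np.int64(0), np.int64(-2)), (np.float64(0.4), np.float64(56.9), np.int64(0), np.int64(-2)), (np.float64(0.5), np.float64(61.6), np.int64(0), np.int64(-4)), (np.float64(0.6), np.float64(65.6), np.int64(0), np.int64(-2)), (np.float64(0.7), np.float64(69.6), np.int64(0), np.int64(-4)), (np.float64(0.8), np.float64(73.5), np.int64(0), np.int64(-2)), (np.float64(0.9), np.float64(71.4), np.int64(0), np.int64(-2)), (np.float64(1.0), np.float64(67.5), np.int64(0), np.int64(-2)), (np.float64(1.1), np.float64(63.1), np.int64(0), np.int64(-4)), (np.float64(1.2), np.float64(59.1), np.int64(0), np.int64(-4))]
```

```bash
python3 - <<'E'
from h import *
rows=[]
for cam,x0,y0,B in (('top',262,212,(0,1.1)),('side',322,168,(1.4,0))):
    img=cv2.imread(f'pics/{cam}18.png')[y0:y0+28,x0:x0+28]
    img=np.clip(img.astype(float)*1.3,0,255).astype(np.uint8)
    ts=[cv2.resize(img,(266,266),interpolation=cv2.INTER_NEAREST)]
    k=np.array(uw(-10,0))+[0.5,1.4]
    for phi in (-.6,-.2):
        im=cv2.resize(img,(266,266),interpolation=cv2.INTER_CUBIC)
        w=np.pi+U[2]-phi; e=np.array([np.cos(w),np.sin(w)]); n=np.array([-e[1],e[0]])
        for z,col in ((76,(0,0,255)),(46,(255,0,0))):
            P=[[*(k+a*e+b*n),z] for a,b in ((13,6),(13,-6),(-13,-6),(-13,6))]
            q=((proj(cam,P)+B+.5-[x0,y0])*9.5).astype(np.int32); cv2.polylines(im,[q],True,col,1)
            if z==76: cv2.line(im,tuple(map(int,q[0])),tuple(map(int,q[1])),(0,255,0),2)
        t=np.linspace(0,6.28,40); q=((proj(cam,[[*(k+18*np.array([np.cos(a),np.sin(a)])),43] for a in t])+B+.5-[x0,y0])*9.5).astype(np.int32); cv2.polylines(im,[q],True,(0,200,200),1)
        ts.append(im)
    rows.append(np.hstack(ts))
cv2.imwrite('pics/ov18.png',np.vstack(rows))
E
```

```text
(no output)
```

View pics/ov18.png

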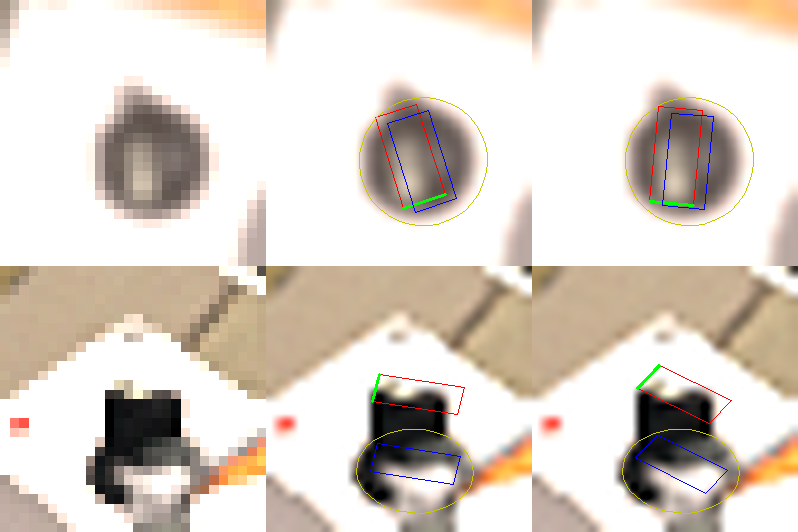

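```bash
python3 - <<'E'
from h import *
a=cv2.imread('pics/side18.png'); b=cv2.imread('pics/top18.png')
print('side B channel cols 331..344 rows 174..192')
for r in range(174,192): print(r,[ "%3d/%3d"%(a[r,c,0],a[r,c,2]) for c in range(330,345)])
print('top cols 270..286')
for r in range(219,238): print(r,[ "%3d"%(b[r,c,2]) for c in range(268,288)])
E
```

```text
side B channel cols 331..344 rows 174..192
174 ['111/151', '106/149', '102/146', '131/173', '170/207', '174/202', '168/196', '153/183', '133/170', '109/150', '114/155', '108/150', ' 84/116', ' 68/ 96', '103/147']
175 ['106/147', '103/144', '149/187', '225/249', '232/250', '126/148', '144/168', '229/248', '235/252', '183/218', '103/142', ' 87/125', ' 71/103', '103/149', '118/165']
176 ['131/174', '195/233', '242/255', '255/255', '251/255', '225/245', '234/250', '250/255', '254/255', '252/255', '223/240', ' 85/117', ' 75/114', '113/163', '108/155']
177 ['219/244', '251/255', '254/255', '252/255', '252/255', '253/255', '253/255', '252/255', '251/255', '255/255', '255/255', '210/240', '140/179', '101/144', '103/148']
178 ['251/255', '252/255', '251/255', '252/255', '253/255', '254/255', '253/255', '252/255', '251/255', '251/255', '253/255', '253/255', '239/254', '175/210', ' 94/134']
179 ['251/255', '251/255', '253/255', '253/255', '242/255', '227/246', '238/252', '248/255', '251/255', '255/255', '254/255', '253/255', '254/255', '248/255', '202/235']
180 ['249/254', '251/255', '251/255',
[... 4075 characters left out ...]
, '237', '220', '178', '134', '112', '114', '110', ' 96', ' 91', '104', '135', '187', '228', '241', '243', '240', '226']
234 ['243', '243', '243', '241', '236', '222', '192', '162', '142', '130', '129', '141', '165', '196', '226', '240', '243', '243', '238', '218']
235 ['243', '243', '243', '243', '242', '239', '231', '221', '208', '199', '201', '213', '225', '235', '241', '243', '244', '242', '234', '209']
236 ['244', '244', '243', '243', '243', '243', '242', '240', '238', '237', '237', '239', '241', '243', '244', '244', '243', '240', '226', '187']
237 ['244', '244', '243', '243', '243', '243', '243', '243', '243', '243', '243', '244', '244', '244', '244', '244', '243', '239', '220', '175']
```

send_rows(
  deltas=[
    {"x":0,"y":0,"z":0,"yaw":-0.18,"claw":40},
    {"x":0,"y":0,"z":0,"yaw":-0.18,"claw":40},
    {"x":0,"y":0,"z":0,"yaw":-0.18,"claw":40},
    {"x":0,"y":0,"z":0,"yaw":-0.18,"claw":40},
    {"x":0,"y":0,"z":0,"yaw":-0.18,"claw":40},
  ],
)

```text
t: 17.25
tcp_pos: [486.2, -137.8, 241.8]
ee_rot: [-1.442, 0.736, -0.736]
ft_force: [-0.4, -0.2, 0.4]
finger_gap: 34.1
```

send_rows(
  deltas=[
    {"x":0,"y":0,"z":0,"yaw":-0.18,"claw":40},
    {"x":0,"y":0,"z":0,"yaw":-0.18,"claw":40},
    {"x":0,"y":0,"z":0,"yaw":-0.18,"claw":40},
    {"x":0,"y":0,"z":0,"yaw":-0.18,"claw":40},
    {"x":0,"y":0,"z":0,"yaw":-0.18,"claw":40},
  ],
)

```text
t: 17.88
tcp_pos: [486.2, -137.9, 241.8]
ee_rot: [-1.57, 0.034, -0.035]
ft_force: [0.1, 0.2, 0.1]
finger_gap: 34.4
```

```bash
python3 - <<'E'
from h import *
from rig import ctrl
print(plan(ctrl,(505.8,119.5),200,.218))
d=ctrl.snapshot('top'); cv2.imwrite('pics/top19.png',d['img'])
E
```

```text
{'t': 17.875, 'tcp': array([ 486.2, -137.9,  241.8]), 'xang': np.float64(-0.0442), 'ydir': array([ 0.,  0., -1.]), 'delta_mm': array([  8.2,  41.9, 258. ]), 'F': array([0.13, 0.24, 0.08]), 'M': array([ 0.024,  0.018, -0.003]), 'gap': 34.4, 'j': array([ 0.69,  0.4 , -0.71,  2.05,  0.36,  0.81,  1.3 ]), 'yaw': np.float64(-0.2622)}
```

send_rows(
  deltas=[
    {"x":0.002,"y":0,"z":0.052,"yaw":0,"claw":38},
    {"x":0.002,"y":0,"z":0.052,"yaw":0,"claw":38},
    {"x":0.002,"y":0,"z":0.052,"yaw":0,"claw":38},
    {"x":0.002,"y":0,"z":0.052,"yaw":0,"claw":38},
    {"x":0,"y":0,"z":0.05,"yaw":0,"claw":38},
  ],
)

```text
t: 18.55
tcp_pos: [507.1, 120.8, 241.8]
ee_rot: [-1.57, 0.042, -0.043]
ft_force: [0.6, 0.3, -0.4]
finger_gap: 32.3
```

send_rows(
  deltas=[
    {"x":0,"y":0,"z":0,"yaw":-0.13,"claw":38},
    {"x":0,"y":0.04,"z":0,"yaw":-0.13,"claw":38},
    {"x":0,"y":0.03,"z":0,"yaw":0,"claw":38},
    {"x":0,"y":0,"z":0,"yaw":0,"claw":38},
  ],
)

```text
t: 19.05
tcp_pos: [505.9, 118.5, 170.2]
ee_rot: [-1.565, -0.16, 0.165]
ft_force: [-0.4, 0.3, 1.0]
finger_gap: 32.1
```

```bash
python3 - <<'E'
from h import *
from rig import ctrl
print(plan(ctrl,(505.8,119.5),100,.218))
d=ctrl.snapshot('side'); cv2.imwrite('pics/side20.png',d['img']); crop(d['img'],300,390,110,210,7,'zs20.png')
E
```

```text
{'t': 19.05, 'tcp': array([505.9, 118.5, 170.2]), 'xang': np.float64(0.207), 'ydir': array([-0.004, -0.   , -1.   ]), 'delta_mm': array([ 0.4, 70.2,  1. ]), 'F': array([-0.35,  0.26,  0.96]), 'M': array([-0.02 , -0.059,  0.032]), 'gap': 32.1, 'j': array([ 0.17,  0.53, -0.71,  2.09,  0.53,  0.71,  0.88]), 'yaw': np.float64(-0.011)}
```

View pics/zs20.png

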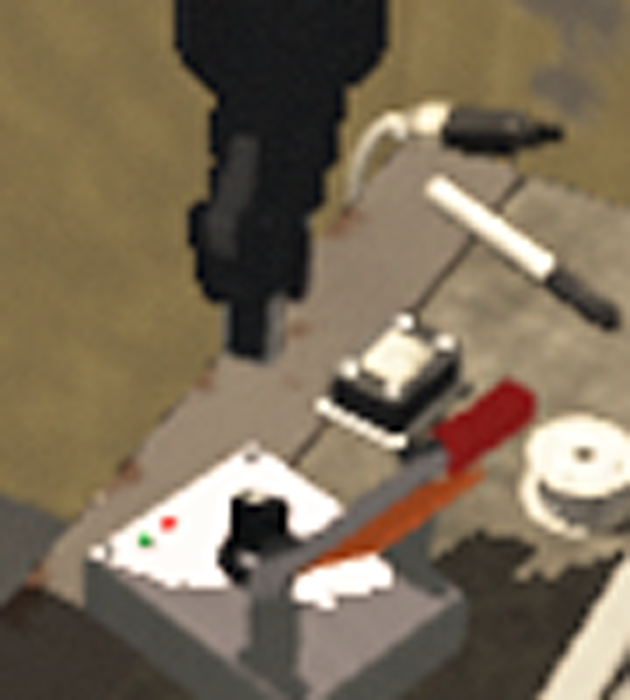

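send_rows(
  deltas=[
    {"x":0.0004,"y":0.04,"z":0.001,"yaw":-0.011,"claw":38},
    {"x":0,"y":0.04,"z":0,"yaw":0,"claw":38},
    {"x":0,"y":0.012,"z":0,"yaw":0,"claw":38},
    {"x":0,"y":0.008,"z":0,"yaw":0,"claw":38},
    {"x":0,"y":0,"z":0,"yaw":0,"claw":38},
  ],
)

```text
t: 19.73
tcp_pos: [508.0, 118.9, 72.4]
ee_rot: [-1.564, -0.172, 0.17]
ft_force: [-0.7, 0.6, 1.0]
finger_gap: 32.6
```

```bash
python3 - <<'E'
from h import *
from rig import ctrl
print(plan(ctrl,(505.8,119.5),50,.218))
d=ctrl.snapshot('side'); cv2.imwrite('pics/side21.png',d['img']); crop(d['img'],300,390,110,210,7,'zs21.png')
E
```

```text
{'t': 19.725, 'tcp': array([508. , 118.9,  72.4]), 'xang': np.float64(0.2175), 'ydir': array([ 0.001,  0.   , -1.   ]), 'delta_mm': array([-2.1, 22.4,  1.1]), 'F': array([-0.67,  0.61,  0.99]), 'M': array([-0.056, -0.064,  0.023]), 'gap': 32.6, 'j': array([ 0.04,  0.66, -0.55,  2.17,  0.73,  0.5 ,  0.71]), 'yaw': np.float64(-0.0005)}
```

View pics/zs21.png

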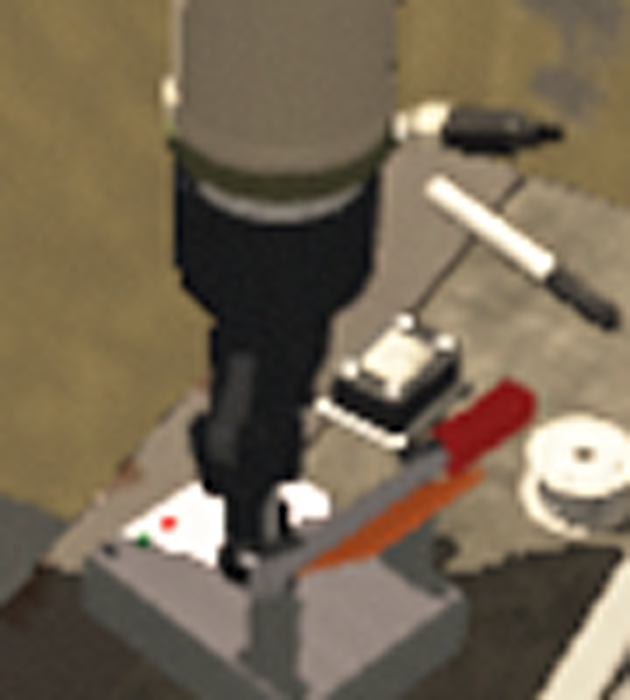

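send_rows(
  deltas=[
    {"x":-0.002,"y":0.008,"z":0.001,"yaw":0,"claw":38},
    {"x":0,"y":0.008,"z":0,"yaw":0,"claw":38},
    {"x":0,"y":0.006,"z":0,"yaw":0,"claw":38},
    {"x":0,"y":0,"z":0,"yaw":0,"claw":38},
  ],
  grip_force=25,
)

```text
t: 20.27
tcp_pos: [505.0, 119.1, 49.0]
ee_rot: [-1.564, -0.17, 0.172]
ft_force: [0.1, -0.1, 0.8]
finger_gap: 32.6
```

```bash
python3 - <<'E'
from h import *
from rig import ctrl
print(plan(ctrl,(505.8,119.5),50,.218))
E
```

```text
{'t': 20.275, 'tcp': array([505. , 119.1,  49. ]), 'xang': np.float64(0.218), 'ydir': array([-0.001, -0.   , -1.   ]), 'delta_mm': array([ 0.9, -1. ,  0.2]), 'F': array([ 0.14, -0.1 ,  0.75]), 'M': array([0.05 , 0.022, 0.026]), 'gap': 32.6, 'j': array([ 0.  ,  0.69, -0.5 ,  2.18,  0.78,  0.45,  0.66]), 'yaw': np.float64(0.0)}
```

send_rows(
  deltas=[
    {"x":0,"y":0,"z":0,"yaw":0,"claw":30},
    {"x":0,"y":0,"z":0,"yaw":0,"claw":22},
    {"x":0,"y":0,"z":0,"yaw":0,"claw":16},
    {"x":0,"y":0,"z":0,"yaw":0,"claw":10},
    {"x":0,"y":0,"z":0,"yaw":0,"claw":6},
  ],
)

```text
t: 20.9
tcp_pos: [504.9, 120.6, 49.8]
ee_rot: [-1.562, -0.172, 0.172]
ft_force: [-3.2, 4.4, 2.6]
finger_gap: 11.6
```

```bash
python3 - <<'E'
from h import *
from rig import ctrl
for i in range(3):
    ctrl.snapshot('side'); s=ctrl.read_state(); print(s['tcp_pos'].round(1),s['ft_force'].round(2),s['torque'].round(3),round(s['finger_gap'],1))
print(plan(ctrl,(505.8,119.5),50,.218))
E
```

```text
[504.9 120.5  49.9] [-3.52  4.78  3.43] [ 0.999  0.699 -0.012] 11.3
[504.8 120.5  49.8] [-3.52  4.87  3.14] [ 0.986  0.691 -0.045] 11.2
[504.9 120.6  49.8] [-3.72  4.29  2.37] [1.031 0.758 0.014] 11.2
{'t': 21.05, 'tcp': array([504.9, 120.6,  49.8]), 'xang': np.float64(0.2191), 'ydir': array([ 0.   ,  0.002, -1.   ]), 'delta_mm': array([ 0.7, -0.2, -1.2]), 'F': array([-3.72,  4.29,  2.37]), 'M': array([1.031, 0.758, 0.014]), 'gap': 11.2, 'j': array([ 0.  ,  0.69, -0.51,  2.18,  0.78,  0.45,  0.66]), 'yaw': np.float64(0.0011)}
```

send_rows(
  deltas=[
    {"x":-0.0008,"y":0,"z":0.0014,"yaw":0,"claw":4},
    {"x":0,"y":0,"z":0,"yaw":0,"claw":4},
    {"x":0,"y":0,"z":0,"yaw":0.08,"claw":4},
    {"x":0,"y":0,"z":0,"yaw":0.08,"claw":4},
    {"x":0,"y":0,"z":0,"yaw":0,"claw":4},
  ],
  grip_force=50,
)

```text
t: 21.68
tcp_pos: [504.7, 120.7, 49.9]
ee_rot: [-1.57, -0.047, 0.045]
ft_force: [0.2, 2.6, 5.4]
finger_gap: 11.1
```

```bash
cat > m.py <<'E'
from h import *
from rig import ctrl
r=[]
for i in range(4):
    s=ctrl.read_state(); M=R.from_rotvec(s['ee_rot']).as_matrix()
    r.append([*s['ft_force'],*s['torque'],np.arctan2(M[1,0],M[0,0])]); 
    if i<3: ctrl.snapshot('side')
r=np.array(r); m=r.mean(0)
print('t',s['t'],'tcp',s['tcp_pos'].round(1),'F',m[:3].round(2),'M',m[3:6].round(3),'Mz',r[:,5].round(3),'xang',r[:,6].round(4),'phi',round(U[2]-m[6],3),'gap',round(s['finger_gap'],1),'j7',s['joints'][6].round(2))
E
python3 m.py
```

```text
t 21.825 tcp [504.7 120.7  49.9] F [0.66 2.39 5.85] M [ 0.581 -0.163 -0.029] Mz [-0.016 -0.01  -0.067 -0.022] xang [0.0583 0.0597 0.06   0.0599] phi -0.341 gap 11.0 j7 0.54
```

send_rows(
  deltas=[
    {"x":0,"y":0,"z":0.001,"yaw":0.1,"claw":4},
    {"x":0,"y":0,"z":0,"yaw":0.1,"claw":4},
    {"x":0,"y":0,"z":0,"yaw":0.1,"claw":4},
    {"x":0,"y":0,"z":0,"yaw":0.06,"claw":4},
    {"x":0,"y":0,"z":0,"yaw":0,"claw":4},
  ],
)

```text
t: 22.45
tcp_pos: [504.7, 121.2, 49.9]
ee_rot: [-1.558, 0.236, -0.237]
ft_force: [0.8, 1.3, 5.9]
finger_gap: 11.1
```

```bash
python3 m.py
```

```text
t 22.6 tcp [504.7 121.1  49.8] F [1.12 1.28 6.26] M [ 0.186 -0.258 -0.034] Mz [-0.047 -0.057 -0.063  0.032] xang [-0.3013 -0.3007 -0.3006 -0.3006] phi 0.019 gap 11.3 j7 0.29
```

send_rows(
  deltas=[
    {"x":0,"y":0,"z":0,"yaw":0.07,"claw":4},
    {"x":0,"y":0,"z":0,"yaw":0.06,"claw":4},
    {"x":0,"y":0,"z":0,"yaw":0,"claw":4},
  ],
)

```text
t: 22.98
tcp_pos: [504.8, 121.3, 49.9]
ee_rot: [-1.544, 0.337, -0.339]
ft_force: [0.4, 1.1, 6.1]
finger_gap: 11.0
```

```bash
python3 m.py
```

```text
t 23.125 tcp [504.7 121.2  49.9] F [1.06 1.38 6.27] M [ 0.278 -0.258 -0.046] Mz [-0.081 -0.035 -0.021 -0.046] xang [-0.4314 -0.4307 -0.4306 -0.4306] phi 0.149 gap 11.1 j7 0.2
```

send_rows(
  deltas=[
    {"x":0,"y":0,"z":0,"yaw":0.06,"claw":4},
    {"x":0,"y":0,"z":0,"yaw":0,"claw":4},
  ],
)

```text
t: 23.38
tcp_pos: [504.8, 121.3, 49.9]
ee_rot: [-1.536, 0.384, -0.386]
ft_force: [1.0, 1.1, 6.1]
finger_gap: 11.3
```

```bash
python3 m.py
```

```text
t 23.525 tcp [504.8 121.3  49.9] F [1.19 1.71 6.23] M [ 0.31  -0.28  -0.025] Mz [ 0.031 -0.09  -0.059  0.018] xang [-0.4913 -0.4907 -0.4905 -0.4906] phi 0.209 gap 10.8 j7 0.16
```

send_rows(
  deltas=[
    {"x":0,"y":0,"z":0,"yaw":0.06,"claw":4},
    {"x":0,"y":0,"z":0,"yaw":0,"claw":4},
  ],
)

```text
t: 23.78
tcp_pos: [504.8, 121.3, 49.9]
ee_rot: [-1.527, 0.431, -0.433]
ft_force: [0.6, 1.5, 5.7]
finger_gap: 11.0
```

```bash
python3 m.py
```

```text
t 23.925 tcp [504.8 121.3  49.9] F [1.2  1.77 5.63] M [ 0.316 -0.25  -0.016] Mz [-0.008 -0.039 -0.004 -0.013] xang [-0.5513 -0.5507 -0.5504 -0.5505] phi 0.269 gap 11.0 j7 0.13
```

```bash
sed -i 's/range(4)/range(6)/; s/i<3/i<5/' m.py; sed -i "s/'j7',s/'tau',s['tau'][4:].round(4),'j7',s/" m.py; python3 m.py
```

```text
t 24.175 tcp [504.8 121.3  49.9] F [1.37 1.91 6.29] M [ 0.329 -0.238  0.001] Mz [-0.013 -0.008  0.034 -0.022 -0.013  0.03 ] xang [-0.5505 -0.5505 -0.5505 -0.5505 -0.5505 -0.5506] phi 0.269 gap 11.2 tau [0.0368 0.6471 0.0221] j7 0.13
```

send_rows(
  deltas=[
    {"x":0,"y":0,"z":0,"yaw":0.06,"claw":4},
    {"x":0,"y":0,"z":0,"yaw":0,"claw":4},
  ],
)

```text
t: 24.42
tcp_pos: [504.8, 121.4, 49.8]
ee_rot: [-1.517, 0.478, -0.479]
ft_force: [0.5, 2.4, 7.3]
finger_gap: 10.8
```

```bash
python3 m.py
```

```text
t 24.675 tcp [504.8 121.4  49.9] F [1.09 2.17 6.25] M [ 0.348 -0.259 -0.047] Mz [-0.016 -0.091 -0.042 -0.041 -0.043 -0.051] xang [-0.6113 -0.6107 -0.6105 -0.6105 -0.6105 -0.6105] phi 0.329 gap 10.8 tau [0.0461 0.6852 0.0222] j7 0.09
```

send_rows(
  deltas=[
    {"x":0,"y":0,"z":0,"yaw":0.05,"claw":4},
    {"x":0,"y":0,"z":0,"yaw":0,"claw":4},
  ],
)

```text
t: 24.92
tcp_pos: [504.8, 121.4, 49.9]
ee_rot: [-1.507, 0.517, -0.518]
ft_force: [0.7, 2.1, 5.4]
finger_gap: 11.2
```

```bash
python3 m.py
```

```text
t 25.175 tcp [504.8 121.4  49.9] F [1.01 2.04 5.91] M [ 0.392 -0.295 -0.03 ] Mz [-0.009 -0.072 -0.045 -0.017 -0.025 -0.012] xang [-0.6611 -0.6606 -0.6606 -0.6605 -0.6605 -0.6604] phi 0.379 gap 11.1 tau [0.0543 0.7184 0.0223] j7 0.06
```

send_rows(
  deltas=[
    {"x":0,"y":0,"z":0,"yaw":0.05,"claw":4},
    {"x":0,"y":0,"z":0,"yaw":0,"claw":4},
  ],
)

```text
t: 25.42
tcp_pos: [504.9, 121.5, 49.9]
ee_rot: [-1.497, 0.555, -0.557]
ft_force: [1.8, 2.8, 6.4]
finger_gap: 10.8
```

```bash
python3 m.py
```

```text
t 25.675 tcp [504.8 121.5  49.9] F [1.05 2.17 6.21] M [ 0.4   -0.29  -0.002] Mz [ 0.012  0.019  0.025  0.006 -0.094  0.018] xang [-0.711  -0.7105 -0.7104 -0.7104 -0.7105 -0.7104] phi 0.429 gap 11.1 tau [0.0521 0.7491 0.0122] j7 0.02
```

send_rows(
  deltas=[
    {"x":0,"y":0,"z":0,"yaw":0.05,"claw":4},
    {"x":0,"y":0,"z":0,"yaw":0,"claw":4},
  ],
)

```text
t: 25.92
tcp_pos: [504.8, 121.5, 49.9]
ee_rot: [-1.487, 0.594, -0.595]
ft_force: [1.3, 2.5, 5.7]
finger_gap: 11.0
```

```bash
python3 m.py
```

```text
t 26.175 tcp [504.9 121.5  49.9] F [1.88 2.36 5.81] M [ 0.409 -0.301  0.129] Mz [0.133 0.097 0.165 0.109 0.141 0.128] xang [-0.7607 -0.7602 -0.76   -0.76   -0.76   -0.76  ] phi 0.478 gap 11.2 tau [-0.0721  0.7666 -0.1168] j7 -0.01
```

send_rows(
  deltas=[
    {"x":0,"y":0,"z":0,"yaw":0.03,"claw":4},
    {"x":0,"y":0,"z":0,"yaw":0.03,"claw":4},
    {"x":0,"y":0,"z":0,"yaw":0,"claw":4},
  ],
)

```text
t: 26.55
tcp_pos: [504.9, 121.6, 49.9]
ee_rot: [-1.473, 0.64, -0.642]
ft_force: [1.4, 2.8, 5.6]
finger_gap: 11.3
```

```bash
python3 m.py
```

```text
t 26.8 tcp [504.9 121.5  49.9] F [1.61 2.53 5.45] M [ 0.407 -0.343  0.168] Mz [0.191 0.138 0.152 0.131 0.191 0.203] xang [-0.8202 -0.8199 -0.8198 -0.8198 -0.8198 -0.8198] phi 0.538 gap 10.7 tau [-0.1336  0.7984 -0.1856] j7 -0.04
```

send_rows(
  deltas=[
    {"x":0,"y":0,"z":0,"yaw":0,"claw":14},
    {"x":0,"y":0,"z":0,"yaw":0,"claw":18},
    {"x":0,"y":0,"z":0,"yaw":0,"claw":25},
    {"x":0,"y":0,"z":0,"yaw":0,"claw":34},
    {"x":0,"y":0,"z":0,"yaw":0,"claw":34},
  ],
  grip_force=20,
)

```text
t: 27.42
tcp_pos: [503.7, 120.8, 49.3]
ee_rot: [-1.475, 0.643, -0.642]
ft_force: [0.3, 0.0, -0.4]
finger_gap: 28.9
```

```bash
python3 m.py
```

```text
t 27.675 tcp [504.  121.2  49.5] F [-0.04 -0.05 -0.24] M [ 0.009 -0.01   0.001] Mz [ 0.023  0.032 -0.031  0.032 -0.013 -0.038] xang [-0.8225 -0.8224 -0.8224 -0.8223 -0.8223 -0.8223] phi 0.54 gap 28.9 tau [0.0049 0.0066 0.0003] j7 -0.05
```

send_rows(
  deltas=[
    {"x":0,"y":-0.01,"z":0,"yaw":0,"claw":34},
    {"x":0,"y":-0.03,"z":0,"yaw":0,"claw":34},
    {"x":0,"y":-0.05,"z":0,"yaw":0,"claw":34},
    {"x":0,"y":-0.05,"z":0,"yaw":0,"claw":34},
    {"x":0,"y":-0.04,"z":0,"yaw":0,"claw":34},
  ],
)

```text
t: 28.3
tcp_pos: [504.0, 121.3, 232.3]
ee_rot: [-1.473, 0.642, -0.643]
ft_force: [0.7, 0.2, 0.3]
finger_gap: 29.0
```

```bash
python3 - <<'E'
from h import *
from rig import ctrl
print(plan(ctrl,(490,-130),230,.218))
d=ctrl.snapshot('side'); cv2.imwrite('pics/side30.png',d['img']); crop(d['img'],300,390,110,210,7,'zs30.png')
E
```

```text
{'t': 28.3, 'tcp': array([504. , 121.3, 232.3]), 'xang': np.float64(-0.8223), 'ydir': array([ 0.001,  0.   , -1.   ]), 'delta_mm': array([ 174.6,    2.2, -181.3]), 'F': array([0.71, 0.16, 0.31]), 'M': array([ 0.016, -0.048,  0.004]), 'gap': 29.0, 'j': array([-0.01,  0.38, -0.45,  2.05,  0.24,  0.76,  0.14]), 'yaw': np.float64(-1.0403)}
```

View pics/zs30.png

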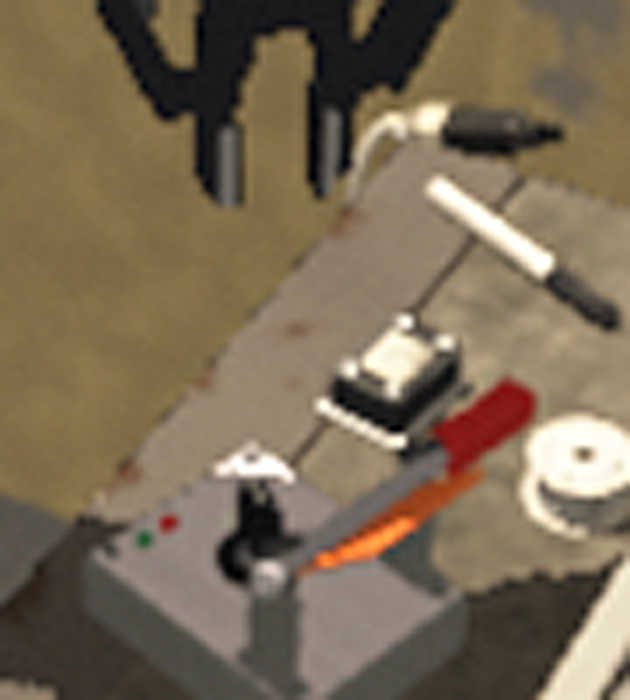

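send_rows(
  deltas=[
    {"x":0.035,"y":0,"z":-0.036,"yaw":0,"claw":34},
    {"x":0.035,"y":0,"z":-0.036,"yaw":0,"claw":34},
    {"x":0.035,"y":0,"z":-0.036,"yaw":0,"claw":34},
    {"x":0.035,"y":0,"z":-0.036,"yaw":0,"claw":34},
    {"x":0.035,"y":0,"z":-0.036,"yaw":0,"claw":34},
  ],
)

```text
t: 28.98
tcp_pos: [490.9, -131.0, 230.1]
ee_rot: [-1.474, 0.642, -0.643]
ft_force: [1.0, 1.3, 1.1]
finger_gap: 29.1
```

```bash
python3 st.py 31; python3 - <<'E'
from h import *
a=cv2.imread('pics/top31.png'); b=cv2.imread('pics/side31.png')
x=cv2.resize(a[170:260,215:305+10],(400,360),interpolation=cv2.INTER_CUBIC); y=cv2.resize(b[120:220,300:400],(400,360),interpolation=cv2.INTER_CUBIC)
cv2.imwrite('pics/z31b.png',np.hstack([x,y]))
E
```

```text
{'t': 29.075, 'tcp': array([ 490.1, -135.2,  229.7]), 'xang': np.float64(-0.83), 'ydir': array([-0.001, -0.002, -1.   ]), 'delta_mm': array([-169.1,  127.8,  271.5]), 'F': array([-0.58, -0.02,  0.41]), 'M': array([ 0.066, -0.037,  0.031]), 'gap': 29.1, 'j': array([ 0.47,  0.37, -0.41,  2.07,  0.22,  0.74,  0.66]), 'yaw': np.float64(1.0228)} [1.  1.3 1.1]
45.655525193543355 -247.78230973841076 s 93.00975631183515 b -88.83064368816484
```

View pics/z31b.png

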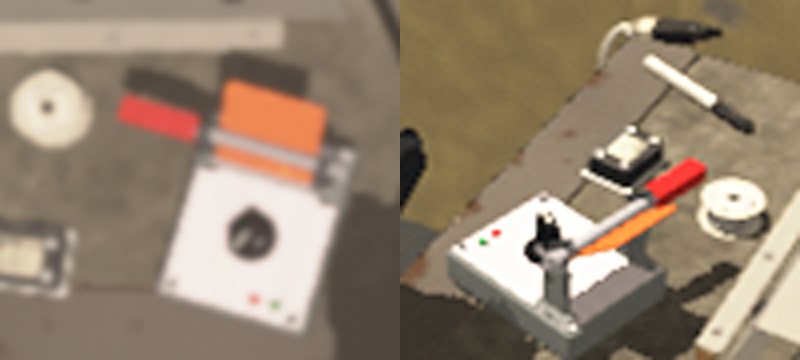

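Both views show the guard open on the pin and the pin lying across both rests. The knob has been turned clockwise, and the spool and relay are still in place. The gripper is well clear, so I am handing the job in.

```bash
python3 -c "
from rig import ctrl
print(ctrl.close_job())"
```

```text
the job is handed in; nothing more can be done
None
```

The job is handed in at about 29 s of the 72 s allowed. The guard is propped open on the pin alone, and the knob was turned against its stop and released.

- **Guard and pin:** I used the pin's rod to lift the guard from under its lip and carry it over. I then slid the pin down the slope until I felt the front walls, with about 5 N on the wrist, and let go. The last top and side pictures show the pin across both rests and the guard leaning on it. The wrist force was near zero once the fingers had opened.
- **Knob:** I felt the stop at about 0.43 rad clockwise of the unit's -x direction, then turned about 0.11 rad further and held it more than 0.25 s before opening. That push is my estimate from torque and angle, since the stop cannot be seen:
  - Wrist joint torque was about 0.19 N m, and the force sensor moment about 0.17 N m, with about ±0.025 N m of friction doubt.
  - Together with the angle turned, this puts the stop spring at about 0.10 to 0.12 rad. The lowest reading is about 0.085 rad from the wrist joint torque; the noisier force sensor moment could go slightly lower. Firmly home starts at 0.08 rad and strain at 0.22 rad.
- **Disagreements:** The two cameras differed by about 5 mm at first; I corrected this against the held pin. My estimates of the knob's starting angle from the pictures ranged from -0.2 to -0.6 rad, so I let the grip align itself.
- **Other items:** The spool and relay look unmoved in the last pictures. I did not recheck the terminal strip at the end; the arm came no closer to it than picking up the pin, roughly 100 mm away.

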